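# Stack three boxes on a tilted rack against its backstop

### The arm

A 6-joint arm with a two-finger parallel gripper is mounted at the origin on a cart in front of the work surface, level with it; the furniture and walls round the work are solid. World frame = base frame: x ahead of the robot, y to its left, z up, the work surface at z = 0. Lengths are in mm, angles in rad, forces in N, time in s.
With the tool pointing down it reaches from about 275 to 750 mm from the base axis. Payload 10.2 kg.
Tool frame: the origin (TCP) lies at the centre of the arm's flange, where the gripper is bolted on; the fingertips stand ctrl.tip_reach ahead of it and the grasp point (between the pads) lies 155 mm ahead of it (ctrl.tip_reach is the distance from the TCP to the fingertips, in mm); z points along the fingers, y is the direction in which the jaws open and shut (so a half turn about z gives the same grasp; the last joint's range is limited). The gripper opens to 85 mm and grips with 20 to 120 N. Pads are 22 mm wide; open, the fingers measure 114 mm over their backs; the gripper's body (76 mm by 85 mm) begins 54 mm behind the grasp point. The pads swing forward as they close: fully open they stand 13 mm farther back than shut.
Start: joints at [-1.4, 0.313, 1.498, -0, 1.331, -0.223], TCP at [201.431, -484.828, 404.694] pointing down, gripper open.
Joint ranges: [-2.94, 2.94], [-0.97, 2.17], [0.19, 2.56], [-1.23, 4.37], [0.02, 3.11], [-2.88, 2.88]. Speed limits (rad/s): [2.39, 2.39, 3.01, 3.14, 3.14, 3.14].

### API

Orientations are given as a unit quaternion [w, x, y, z].
In Python, from rig import ctrl, viewer gives the robot as it stands.
- The arm moves only by the tool drive_tool, never from a script. Its argument "rows" is a list that holds one entry, the list of rows, each a list of 6 numbers: the shift along the world's x, y, z normalised to -1 to 1, where 1 is 0.1 m, then the turn, a rotation vector about the world's x, y, z normalised to -1 to 1, where 1 is 90 degrees. A call has 1 to 10 rows; each row is the pose to reach, as a shift and turn from the pose measured when the call began; what a row does not reach only later rows make up. A row lasts 1/8 s, in which the tool goes at most 62.5 mm and 10.7 degrees, less where a joint would pass 70% of its speed; a pose out of reach is approached as far as the arm can. A call with a number of a shift or a turn outside -1 to 1 is refused whole. A call with a gripper value outside its range is refused whole. "fingers" is the opening, from -1 (shut) to 1 (fully open), set as the call begins (left out, the last holds). The fingers move at their own pace and stop on an object; "force" is the grip in N (left out, the last holds). Time passes only in rows, so rows that repeat a pose let the fingers close. It gives the time, the measured TCP pose, the force and the opening at its end, in the units of the state.
- ctrl.sense(): the state, without advancing time (a new reading comes with each control period).
- viewer.capture(name): name is "scene" or "top"; returns the picture (480x640x3 uint8, red, green, blue); there is no depth.
- viewer.calibration(name): a dict with "mtx" (3x3 intrinsics, pixels), "extrinsics" (4x4, takes a point from camera to world coordinates). Camera axes: x right, y up, looking along -z (the intrinsics and any distortion apply to the point x, -y, -z); pixel columns grow to the right and rows downward; lengths in mm; the calibration is good to about 2 mm. A picture is of the moment at which its call begins. calibration takes no time and is no camera call.
- ctrl.finish_job(): hands the job in, once; it reports no verdict.
The state is a dict: "time_s": time; "joints": joint angles; "dq": joint speeds; "tau": joint torques, N m; "eef_pos": TCP position; "ee_rot": TCP orientation; "force": force on the tool from outside, world axes, zero at the start; "wrist_torque": the same for the moment, N m; "grip_width": opening from 0.0 (shut) to 1.0 (fully open).
Only numpy, scipy, OpenCV 4.12 (cv2) and the standard library are available. Lean on these libraries where they do the work, as an engineer would, in place of code of your own. Each camera call takes 0.05 s, during which the arm holds its last target.

### The job

Stack the three boxes on the tilted rack at the left of the bench in order of length: first the long brown carton flat on the sloping deck, then the sanding block on it, then the small printed bulb carton on top. Each lies flat, lengthwise up and down the slope in the middle of the deck, with one short end square and right back against the upright bars of the backstop. Leave everything else on the bench where it is.

Things in the scene. Friction and masses are not known exactly. Their poses are not given: they have to be found in the camera images.
- rack: The small plywood rack at the left of the bench, fixed; origin under its foot. Its flat deck (104 mm wide, 140 mm long, no side walls) slopes 15 degrees down to a backstop of four upright steel bars joined at the top, square to the deck, 115 mm high. The backstop is at the right (world -y, turned up to 0.25 rad), the high end at the left. Boxes do not slide on it by themselves.
- rack_deck: The rack's sloping deck. Origin: on its upper surface at the low end, mid-width, in the plane where boxes touch the backstop bars (about 34 mm above the bench). Axes: x across the deck, y along the deck up the slope away from the backstop, z square to the deck. A box touching the backstop has its centre half its length up y.
- carton_mid (a point): Centre of the plain brown cardboard carton with a pale tape strip, 62 mm wide, 122 mm long, 50 mm high, 0.16 kg (may vary). Graspable across its narrow pair of long sides (along its x). Axes: x across the width, y along the length, z up.
- block_mid (a point): Centre of the sanding block: brown cork with dark abrasive round its lower part, 62 mm wide, 110 mm long, 33 mm high, about 0.09 kg. Graspable across its narrow pair of long sides (along its x). Axes: x across the width, y along the length, z up.
- bulb_mid (a point): Centre of the small white and green printed carton of bulbs, 55 mm wide, 90 mm long, 45 mm high, about 0.09 kg. Graspable across its narrow pair of long sides (along its x). Axes: x across the width, y along the length, z up.
- spreader_yellow: Bystander, to be left alone: yellow filler spreader, 100x75x8 mm, at the right. Origin at the centre of its underside.
There are look-alikes about, which are no part of the job. Leave any purple look-alike of the part that bears bulb_mid alone.

How it is judged (in metres and radians):
On the way, in this order (a step that is already met when the one before it is completed fails the run):
1. the carton lies flat on the deck with its end against the backstop (x of carton_mid in the frame of rack_deck between -0.02 and 0.02 m and y of carton_mid in the frame of rack_deck between 0.053 and 0.069 m and z of carton_mid in the frame of rack_deck between 0.018 and 0.032 m and angle between the y axis of carton_mid and the y axis of rack_deck, either way round below 0.14 rad and angle between the z axis of carton_mid and the z axis of rack_deck, either way round below 0.09 rad), for 0.2 s.
2. the sanding block lies on the carton with its end against the backstop (all of step 1 and x of block_mid in the frame of rack_deck between -0.02 and 0.02 m and y of block_mid in the frame of rack_deck between 0.047 and 0.063 m and z of block_mid in the frame of rack_deck between 0.0595 and 0.0735 m and angle between the y axis of block_mid and the y axis of rack_deck, either way round below 0.14 rad and angle between the z axis of block_mid and the z axis of rack_deck, either way round below 0.09 rad), for 0.2 s.
3. the bulb carton lies on the sanding block with its end against the backstop (all of step 2 and x of bulb_mid in the frame of rack_deck between -0.02 and 0.02 m and y of bulb_mid in the frame of rack_deck between 0.037 and 0.053 m and z of bulb_mid in the frame of rack_deck between 0.0985 and 0.1125 m and angle between the y axis of bulb_mid and the y axis of rack_deck, either way round below 0.14 rad and angle between the z axis of bulb_mid and the z axis of rack_deck, either way round below 0.09 rad), for 0.2 s.
At the end, for the whole second after the job is handed in: Carton, sanding block, bulb carton lie on the deck in that order from below, each flat (0.09 rad; height in the stack within 7 mm), lengthwise up the slope (0.14 rad), middle within 20 mm of the deck's centre line, centre within 8 mm of half its length from the backstop (all of step 3); the robot touches nothing.
It fails at once if the yellow spreader is moved more than 40 mm (distance of spreader_yellow from where it was at the start of the episode above 0.04 m).
It also fails if it takes over 72 s, if anything falls off the work surface, if the arm or the gripper's body presses on something with over 40 N, if the wrist force passes 120 N, or if a joint passes its speed limit or range.

## Working session

There is one attempt and no reset: what is moved stays moved. The work goes in short steps, Python scripts to look and compute and a tool call to move; the robot and the scene stay as the last step left them, time stands still between calls to the robot, and variables do not carry over. Pictures are saved under pics/ and viewed, and the job is handed in when it is done.

Besides the shell and the picture viewer there is one more tool, called after ">>>" in YAML: its name, and indented under it one key for each argument. drive_tool: Moves the arm, as the interface text tells. Scaled input: -1 to 1 covers 0.1 m each way for a shift and 90 degrees each way for a turn. Its arguments: {"type":"object","properties":{"rows":{"type":"array","items":{"type":"array","items":{"type":"array","items":{"type":"number"}}}},"fingers":{"type":"number"},"force":{"type":"number"}},"required":["rows"]}

```bash
ls; mkdir -p pics; python3 - <<'E'
from rig import ctrl, viewer
import cv2, numpy as np
np.set_printoptions(precision=3,suppress=True)
for n in ("scene","top"):
    im=viewer.capture(n); cv2.imwrite(f"pics/{n}0.png",im[:,:,::-1])
    c=viewer.calibration(n); print(n,c)
print(ctrl.sense(), ctrl.tip_reach)
E
```

```text
pics
scene {'mtx': array([[531.713,   0.   , 314.496],
       [  0.   , 531.713, 239.218],
       [  0.   ,   0.   ,   1.   ]]), 'extrinsics': array([[  -0.784,    0.386,   -0.487, -135.781],
       [  -0.621,   -0.503,    0.601,  773.882],
       [  -0.013,    0.773,    0.634,  938.021],
       [   0.   ,    0.   ,    0.   ,    1.   ]])}
top {'mtx': array([[580.91 ,   0.   , 306.657],
       [  0.   , 580.91 , 247.244],
       [  0.   ,   0.   ,   1.   ]]), 'extrinsics': array([[   0.204,    0.885,   -0.418, -121.7  ],
       [  -0.979,    0.187,   -0.082, -174.172],
       [   0.006,    0.425,    0.905, 1475.928],
       [   0.   ,    0.   ,    0.   ,    1.   ]])}
{'time_s': 0.1, 'joints': array([-1.4  ,  0.313,  1.498,  0.   ,  1.331, -0.223]), 'dq': array([ 0.002, -0.002, -0.001, -0.002, -0.001,  0.   ]), 'tau': array([  0.002, -41.29 , -26.014,  -0.   ,   0.003,   0.   ]), 'eef_pos': array([ 201.427, -484.788,  404.202]), 'ee_rot': array([-0.001,  0.981,  0.196,  0.   ]), 'force': array([-0.081, -0.442,  1.138]), 'wrist_torque': array([-0.007, -0.008, -0.033]), 'grip_width': 0.9988233553112539} 173.4
```

View pics/scene0.png

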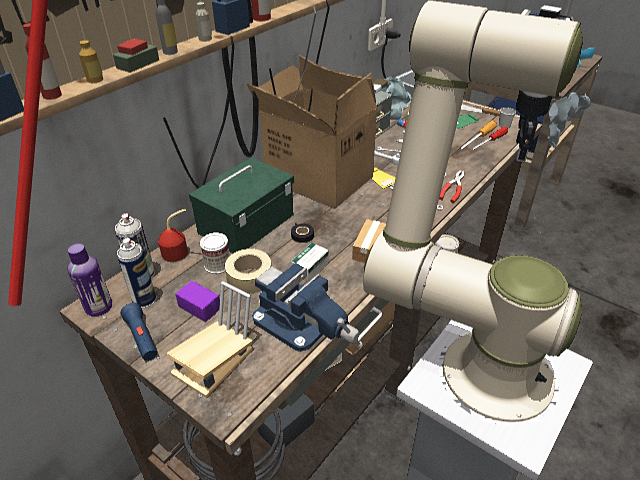

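View pics/top0.png

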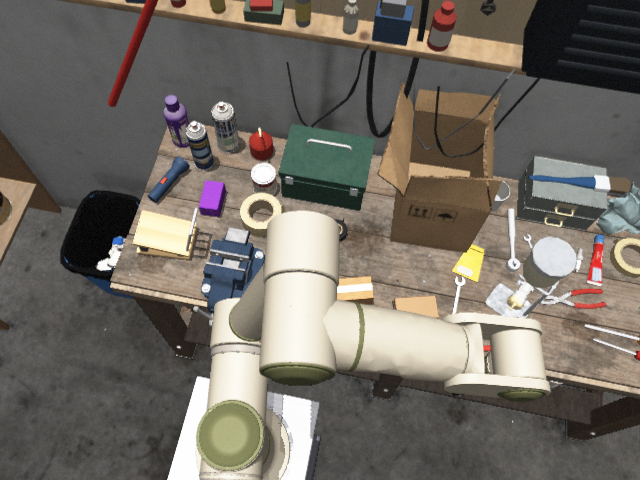

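```bash
cat > h.py <<'E'
import cv2, numpy as np
from rig import ctrl, viewer
np.set_printoptions(precision=2,suppress=True)
def ray(n,uv):
    c=viewer.calibration(n);K=c['mtx'];E=c['extrinsics']
    uv=np.atleast_2d(np.array(uv,float))
    d=np.c_[(uv[:,0]-K[0,2])/K[0,0],-(uv[:,1]-K[1,2])/K[1,1],-np.ones(len(uv))]
    return E[:3,3],d@E[:3,:3].T
def onz(n,uv,z):
    o,d=ray(n,uv); return o+d*((z-o[2])/d[:,2])[:,None]
def tri(a,b):
    o1,d1=ray('scene',a);o2,d2=ray('top',b)
    out=[]
    for p,q in zip(d1,d2):
        s=np.linalg.lstsq(np.c_[p,-q],o2-o1,rcond=None)[0]
        x,y=o1+p*s[0],o2+q*s[1]; out.append(np.r_[(x+y)/2,np.linalg.norm(x-y)])
    return np.array(out)
def proj(n,P):
    c=viewer.calibration(n);K=c['mtx'];E=c['extrinsics']
    P=np.atleast_2d(np.array(P,float)); q=(P-E[:3,3])@E[:3,:3]
    return np.c_[K[0,0]*q[:,0]/-q[:,2]+K[0,2],K[1,1]*-q[:,1]/-q[:,2]+K[1,2]]
def crop(n,box,s,name):
    im=viewer.capture(n)[:,:,::-1]; x0,y0,x1,y1=box
    cv2.imwrite(f'pics/{n}_{name}_full.png',im)
    c=cv2.resize(im[y0:y1,x0:x1],None,fx=s,fy=s,interpolation=cv2.INTER_CUBIC)
    cv2.imwrite(f'pics/{n}_{name}.png',c)
E
python3 - <<'E'
from h import *
for n,b in (('scene',(150,190,400,390)),('top',(120,170,300,300))):
    im=cv2.imread(f'pics/{n}0.png');x0,y0,x1,y1=b;s=800/(x1-x0)
    s=min(s,600/(y1-y0)); print(s)
    cv2.imwrite(f'pics/{n}1.png',cv2.resize(im[y0:y1,x0:x1],None,fx=s,fy=s,interpolation=cv2.INTER_CUBIC))
im=cv2.imread('pics/top0.png');cv2.imwrite('pics/top2.png',cv2.resize(im[220:330,300:500],None,fx=4,fy=4,interpolation=cv2.INTER_CUBIC))
E
```

```text
3.0
4.444444444444445
```

View pics/scene1.png

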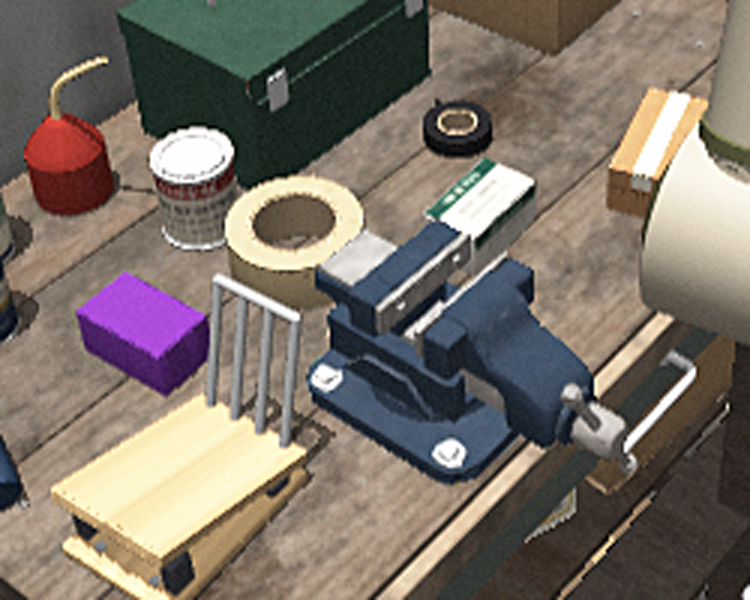

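View pics/top1.png

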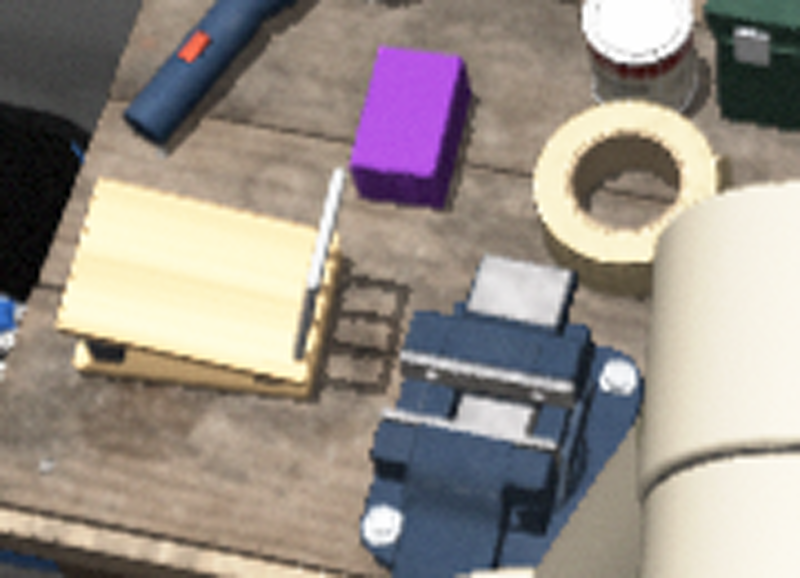

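View pics/top2.png

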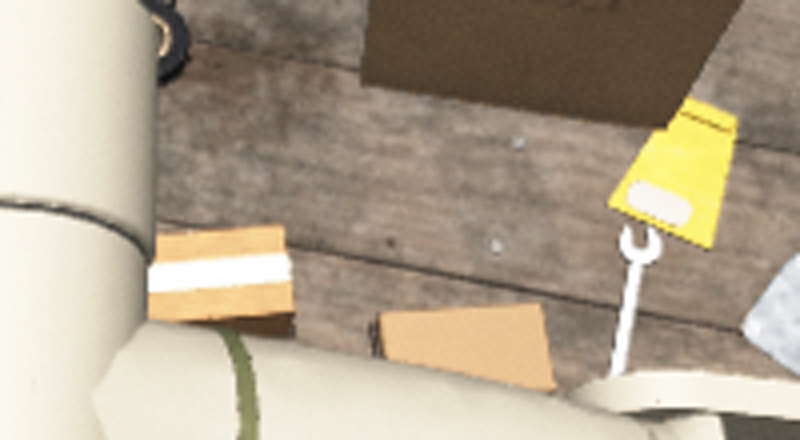

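```bash
python3 - <<'E'
from h import *
s=lambda l:np.array(l)/3+[150,190]
t=lambda l:np.array(l)/4.444+[120,170]
S=s([(52,492),(165,557),(305,452),(222,398),(217,280),(297,318),(127,274),(210,320)])
T=t([(100,180),(60,328),(300,352),(318,236),(339,172),(303,350),(380,48),(465,57)])
print(tri(S[:3],T[:3]))
print('bench purple, top corner z45',onz('top',T[6:8],45),onz('scene',S[6:8],45))
u=lambda l:np.array(l)/4+[300,220]
print('carton',onz('top',u([(150,232),(283,226),(293,310),(150,322)]),50))
print('block',onz('top',u([(380,312),(540,303),(553,388),(385,357)]),33))
print('bulb',onz('scene',s([(488,157),(536,185),(475,242),(427,212)]),45))
print('carton sc',onz('scene',s([(650,88),(707,100),(610,165),(648,180)]),50))
print('vise',tri(s([(318,375),(450,452),(447,225),(530,265)]),t([(618,377),(382,527),(585,335),(550,400)])))
E
```

```text
[[547.34 421.13  60.24   0.14]
 [443.85 410.98  62.5    0.25]
 [463.06 271.36  29.82  17.15]]
bench purple, top corner z45 [[684.83 282.1   45.  ]
 [689.69 226.62  45.  ]] [[685.14 234.15  45.  ]
 [593.96 229.24  45.  ]]
carton [[ 465.07 -144.01   50.  ]
 [ 487.52 -229.52   50.  ]
 [ 430.41 -245.26   50.  ]
 [ 403.   -155.5    50.  ]]
block [[ 447.47 -302.54   33.  ]
 [ 475.61 -405.26   33.  ]
 [ 418.67 -420.14   33.  ]
 [ 417.15 -310.14   33.  ]]
bulb [[545.89 -59.61  45.  ]
 [489.75 -55.27  45.  ]
 [486.01  32.69  45.  ]
 [541.42  28.44  45.  ]]
carton sc [[ 485.92 -223.16   50.  ]
 [ 434.74 -239.64   50.  ]
 [ 451.55 -110.78   50.  ]
 [ 414.29 -114.22   50.  ]]
vise [[ 583.32  113.09 -125.77   39.78]
 [ 376.98  197.18   14.99    1.41]
 [ 475.42   87.02  113.6    13.47]
 [ 409.12   90.25  124.8    46.04]]
```

```bash
python3 - <<'E'
from h import *
for n,b in (('scene',(160,275,260,350)),('top',(125,200,215,268))):
    im=cv2.imread(f'pics/{n}0.png');x0,y0,x1,y1=b;s=8
    cv2.imwrite(f'pics/{n}3.png',cv2.resize(im[y0:y1,x0:x1],None,fx=s,fy=s,interpolation=cv2.INTER_CUBIC))
E
```

```text
(no output)
```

View pics/scene3.png

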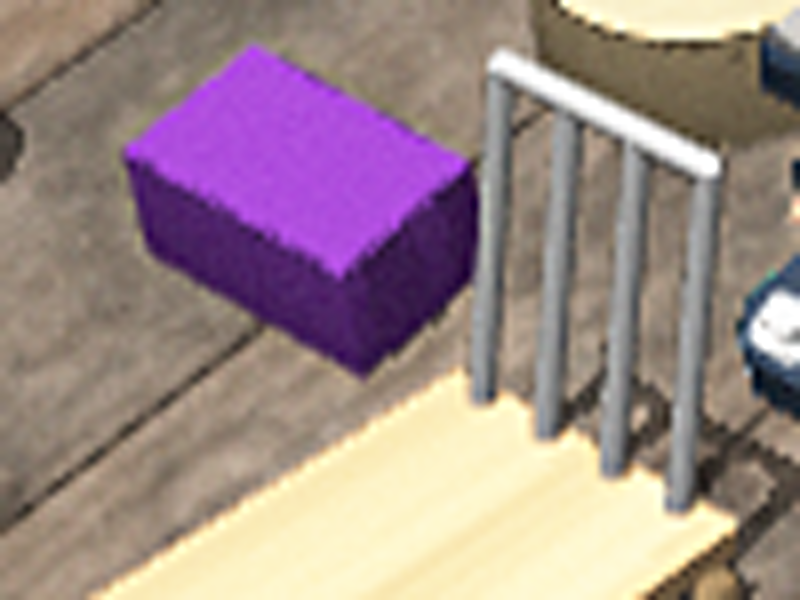

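View pics/top3.png

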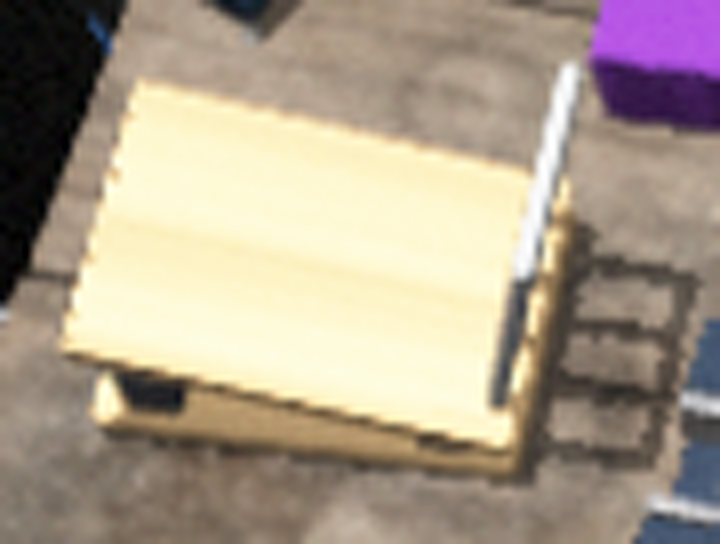

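```bash
python3 - <<'E'
from h import *
s=lambda l:(np.array(l)+.5)/8+[160-.5,275-.5]
t=lambda l:(np.array(l)+.5)/8+[125-.5,200-.5]
S=s([(737,522),(462,370),(497,62),(712,168),(678,508)])
T=t([(508,447),(572,182),(570,68),(522,275),(497,403)])
print(tri(S,T))
T2=t([(140,80),(62,345)]); S2=(np.array([(52,492),(165,557)])+.5)/3+[149.5,189.5]
print(tri(S2,T2))
# purple box check height/size
print(onz('scene',s([(255,45),(127,153),(343,275),(475,165)]),45),onz('top',T[:2],34))
E
```

```text
[[455.62 268.45  27.8    0.93]
 [557.76 275.87  27.17   0.8 ]
 [546.15 253.91 138.79   0.14]
 [470.67 247.66 139.29   1.53]
 [469.96 276.23  30.35   1.39]]
[[547.99 421.92  62.36   1.92]
 [443.35 412.79  66.99   2.61]]
[[689.93 232.78  45.  ]
 [684.87 287.04  45.  ]
 [597.3  281.35  45.  ]
 [599.5  227.38  45.  ]] [[452.67 266.38  34.  ]
 [554.97 273.92  34.  ]]
```

>>> drive_tool:
  rows:
    - [[0.8,1.0,0.3,0,0,0.31],[0.8,1.0,0.3,0,0,0.31],[0.8,1.0,0.3,0,0,0.31]]
  fingers: 1

```text
time_s: 0.48
eef_pos: [283.1, -382.4, 435.2]
ee_rot: [0.0, 0.903, 0.43, 0.0]
force: [0.6, 0.4, -0.1]
grip_width: 1.001
```

>>> drive_tool:
  rows:
    - [[0.8,1.0,0.0,0,0,0.31],[0.8,1.0,0.0,0,0,0.31],[0.8,1.0,0.0,0,0,0.31]]

```text
time_s: 0.85
eef_pos: [364.7, -279.6, 435.2]
ee_rot: [-0.0, 0.77, 0.639, 0.0]
force: [-0.8, -0.8, 0.6]
grip_width: 0.997
```

>>> drive_tool:
  rows:
    - [[0.6,1.0,0.0,0,0,0.31],[0.6,1.0,0.0,0,0,0.31],[0.6,1.0,0.0,0,0,0.31],[0.6,1.0,0.0,0,0,0.31]]

```text
time_s: 1.35
eef_pos: [424.8, -179.3, 435.0]
ee_rot: [-0.0, 0.593, 0.805, 0.0]
force: [-0.3, 0.1, -0.3]
grip_width: 1.0
```

```bash
python3 - <<'E'
from h import *
for n in('scene','top'): cv2.imwrite(f'pics/{n}4.png',viewer.capture(n)[:,:,::-1])
print(ctrl.sense())
E
```

```text
{'time_s': 1.45, 'joints': array([-0.66,  0.15,  1.63,  0.  ,  1.37, -0.95]), 'dq': array([-0.01,  0.  , -0.  , -0.  , -0.  , -0.  ]), 'tau': array([  0.6 , -33.67, -26.28,   0.02,   0.01,  -0.05]), 'eef_pos': array([ 424.49, -180.  ,  435.05]), 'ee_rot': array([-0.  ,  0.59,  0.8 ,  0.  ]), 'force': array([-0.48, -0.69, -0.08]), 'wrist_torque': array([-0.  , -0.02,  0.04]), 'grip_width': 1.0015834740268137}
```

View pics/scene4.png

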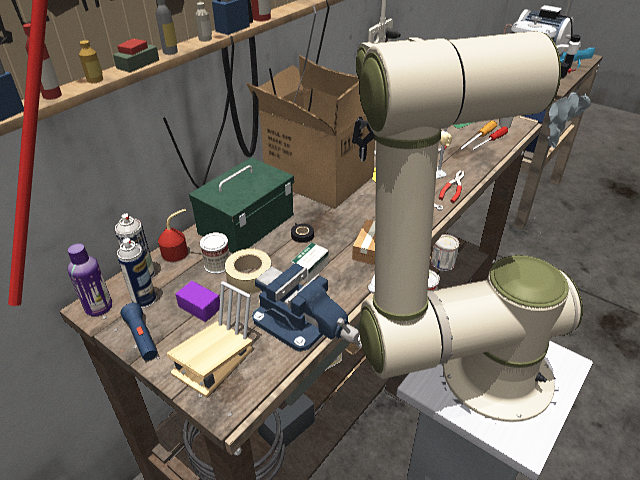

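View pics/top4.png

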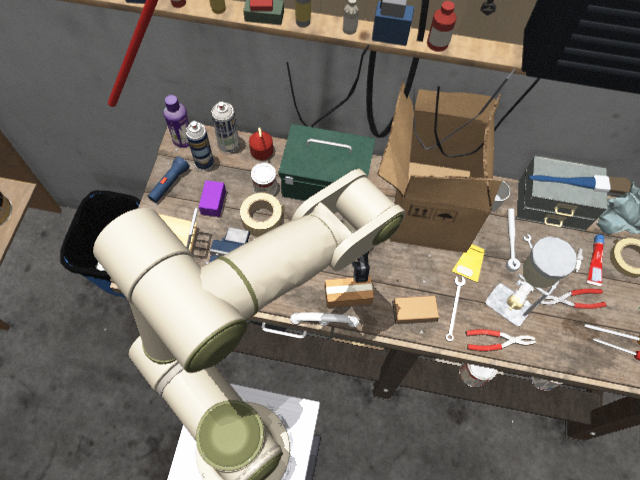

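```bash
python3 - <<'E'
from h import *
im=cv2.imread('pics/top4.png');cv2.imwrite('pics/top5.png',cv2.resize(im[265:335,310:450],None,fx=5.5,fy=5.5,interpolation=cv2.INTER_CUBIC))
E
```

```text
(no output)
```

View pics/top5.png

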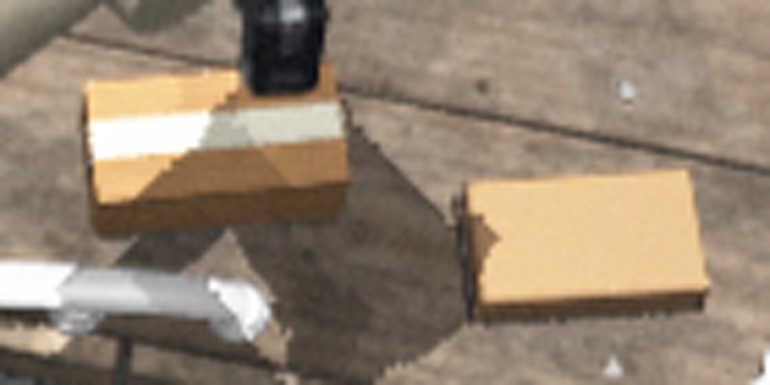

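```bash
python3 - <<'E'
from h import *
t=lambda l:(np.array(l)+.5)/5.5+[309.5,264.5]
def fit(P):
    m=P.mean(0); y=(P[0]-P[1]+P[3]-P[2])/2; x=(P[0]-P[3]+P[1]-P[2])/2
    print('c',m,'len',np.hypot(*y[:2]),'w',np.hypot(*x[:2]),'yaw y',np.arctan2(-y[0],y[1]),'yaw x',np.arctan2(x[1],x[0]))
fit(onz('top',t([(85,82),(335,66),(347,183),(97,207)]),50))
fit(onz('top',t([(468,183),(687,170),(707,288),(483,303)]),33))
q=ctrl.sense()['ee_rot']; a=2*np.arctan2(q[2],q[1]); print('jaw',a-np.pi/2)
s=lambda l:(np.array(l)+.5)/3+[149.5,189.5]
P=onz('scene',s([(427,212),(488,157),(536,185),(475,242)]),45)
fit(P)
E
```

```text
c [ 440.78 -178.92   50.  ] len 120.15091006123231 w 61.830753827913625 yaw y 0.2928248300100506 yaw x 0.26808264431829454
c [ 432.99 -360.62   33.  ] len 106.46373212781111 w 59.83330549658019 yaw y 0.2738581430702725 yaw x 0.2652409662793088
jaw 0.29807821419104163
c [517.25 -13.93  45.  ] len 88.18796262569406 w 56.01500708970774 yaw y 0.04724854108738249 yaw x -0.07689555563088107
```

>>> drive_tool:
  rows:
    - [[0.16,0.01,-1.0,0,0,-0.005],[0.16,0.01,-1.0,0,0,-0.005]]

```text
time_s: 1.7
eef_pos: [440.1, -179.4, 332.9]
ee_rot: [-0.001, 0.599, 0.801, 0.0]
force: [-0.1, -0.4, 0.4]
grip_width: 1.0
```

>>> drive_tool:
  rows:
    - [[0,0,-1.0,0,0,0],[0,0,-1.0,0,0,0],[0,0,-1.0,0,0,0]]

```text
time_s: 2.08
eef_pos: [439.3, -179.8, 231.1]
ee_rot: [-0.004, 0.6, 0.8, 0.0]
force: [-0.3, 0.4, 0.8]
grip_width: 0.998
```

```bash
python3 - <<'E'
from h import *
for n in('scene','top'): cv2.imwrite(f'pics/{n}6.png',viewer.capture(n)[:,:,::-1])
im=cv2.imread('pics/top6.png')[200:340,280:450];cv2.imwrite('pics/top7.png',cv2.resize(im,None,fx=4,fy=4))
print(ctrl.sense())
E
```

```text
{'time_s': 2.175, 'joints': array([-0.64,  0.43,  1.84,  0.  ,  0.88, -0.92]), 'dq': array([ 0.01, -0.03, -0.01,  0.  , -0.  , -0.01]), 'tau': array([ -0.1 , -37.7 , -18.18,  -0.  ,  -0.  ,   0.01]), 'eef_pos': array([ 440.3 , -180.14,  234.14]), 'ee_rot': array([-0. ,  0.6,  0.8,  0. ]), 'force': array([ 0.73, -0.96,  0.45]), 'wrist_torque': array([-0.02,  0.01,  0.05]), 'grip_width': 1.0014210464779982}
```

View pics/top7.png

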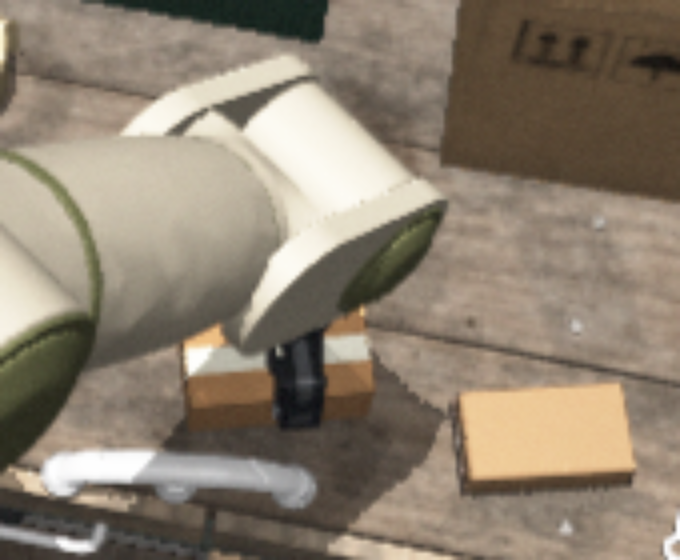

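>>> drive_tool:
  rows:
    - [[0,0.01,-0.25,0,0,0],[0,0.01,-0.51,0,0,0],[0,0.01,-0.51,0,0,0]]

```text
time_s: 2.55
eef_pos: [440.5, -179.4, 183.9]
ee_rot: [-0.0, 0.6, 0.8, 0.0]
force: [-0.9, 0.6, -0.4]
grip_width: 0.997
```

>>> drive_tool:
  rows:
    - [[0,0,0,0,0,0],[0,0,0,0,0,0],[0,0,0,0,0,0],[0,0,0,0,0,0],[0,0,0,0,0,0],[0,0,0,0,0,0]]
  fingers: -1
  force: 35

```text
time_s: 3.3
eef_pos: [441.1, -179.9, 185.9]
ee_rot: [0.002, 0.6, 0.8, 0.0]
force: [-0.5, 0.4, 6.8]
grip_width: 0.724
```

>>> drive_tool:
  rows:
    - [[0,0,0.5,0,0,0],[0,0.0,1.0,0,0,0],[0,0.4,1.0,0,0,0]]

```text
time_s: 3.68
eef_pos: [441.7, -141.0, 290.4]
ee_rot: [0.006, 0.601, 0.799, 0.001]
force: [0.1, 0.8, -2.6]
grip_width: 0.724
```

>>> drive_tool:
  rows:
    - [[0.1,0.5,1.0,0,0,0],[0.1,1.0,1.0,0,0,0],[0.1,1.0,1.0,0,0,0]]

```text
time_s: 4.05
eef_pos: [451.2, -38.8, 393.6]
ee_rot: [0.009, 0.6, 0.8, 0.001]
force: [-0.1, 0.1, -2.7]
grip_width: 0.721
```

>>> drive_tool:
  rows:
    - [[0.2,0.6,0.2,0,0,-0.05],[0.2,1.0,0.2,0,0,-0.05],[0.2,1.0,0.2,0,0,-0.05]]

```text
time_s: 4.42
eef_pos: [470.6, 63.5, 414.9]
ee_rot: [0.009, 0.63, 0.777, 0.002]
force: [0.8, -1.1, -2.5]
grip_width: 0.719
```

>>> drive_tool:
  rows:
    - [[0.2,0.6,0.0,0,0,-0.08],[0.2,1.0,0.0,0,0,-0.08],[0.2,1.0,0.0,0,0,-0.08]]

```text
time_s: 4.8
eef_pos: [490.3, 164.8, 415.3]
ee_rot: [0.01, 0.676, 0.736, 0.001]
force: [0.5, 0.2, -2.2]
grip_width: 0.721
```

```bash
cat >> h.py <<'E'
from scipy.spatial.transform import Rotation as R
O=np.array([506.5,282.6,31.]); YAW=.08; TILT=np.radians(15)
Rd=R.from_euler('z',YAW)*R.from_euler('x',TILT)
def target(y,h,x=0,O=O,tcp=155):
    """TCP pose so that the grasp point lies at deck coords x,y,h ; tool -z along deck normal, jaw along deck x"""
    p=O+Rd.apply([x,y,h+tcp])
    Rt=Rd*R.from_matrix(np.array([[0,1,0],[1,0,0],[0,0,-1.]]))  # tool y -> deck x, tool z -> -n
    return p,Rt
def delta(p,Rt):
    s=ctrl.sense(); q=s['ee_rot']; Rc=R.from_quat(np.r_[q[1:],q[0]])
    best=min([(Rt*R.from_euler('z',k)*Rc.inv()).as_rotvec() for k in(0,np.pi)],key=np.linalg.norm)
    print('t',s['time_s'],'pos',s['eef_pos'],'f',s['force'],'w',s['grip_width'])
    print('shift/100',(p-s['eef_pos'])/100,'turn/90',best/(np.pi/2))
def deckpos():
    s=ctrl.sense(); q=s['ee_rot']; Rc=R.from_quat(np.r_[q[1:],q[0]])
    g=s['eef_pos']+Rc.apply([0,0,155]); print('grasp pt in deck',Rd.inv().apply(g-O),'f deck',Rd.inv().apply(s['force']))
E
python3 - <<'E'
from h import *
delta(*target(76,30+120)); delta(*target(76,90))
E
```

```text
t 4.8 pos [490.34 164.78 415.28] f [ 0.51  0.16 -2.18] w 0.7209659043682519
shift/100 [ 0.17  1.12 -0.7 ] turn/90 [ 0.17  0.02 -0.  ]
t 4.8 pos [490.34 164.78 415.28] f [ 0.51  0.16 -2.18] w 0.7209659043682519
shift/100 [ 0.15  1.28 -1.28] turn/90 [ 0.17  0.02 -0.  ]
```

>>> drive_tool:
  rows:
    - [[0.17,0.6,0.0,0.08,0.01,0],[0.17,1.0,-0.2,0.17,0.02,0],[0.17,1.0,-0.4,0.17,0.02,0],[0.17,1.0,-0.4,0.17,0.02,0]]

```text
time_s: 5.3
eef_pos: [507.5, 263.6, 374.5]
ee_rot: [-0.092, 0.672, 0.729, 0.088]
force: [-0.9, 0.5, -1.1]
grip_width: 0.719
```

```bash
python3 - <<'E'
from h import *
delta(*target(76,30+120)); delta(*target(76,70));deckpos()
E
```

```text
t 5.3 pos [507.5  263.57 374.47] f [-0.87  0.53 -1.09] w 0.7187458305349033
shift/100 [-0.01  0.14 -0.29] turn/90 [ 0.  0. -0.]
t 5.3 pos [507.5  263.57 374.47] f [-0.87  0.53 -1.09] w 0.7187458305349033
shift/100 [-0.02  0.34 -1.06] turn/90 [ 0.  0. -0.]
grasp pt in deck [ -0.05  69.46 181.7 ] f deck [-0.82  0.29 -1.21]
```

>>> drive_tool:
  rows:
    - [[0,0.16,-0.1,0,0,0],[-0.02,0.3,-0.5,0,0,0],[-0.02,0.34,-1.0,0,0,0],[-0.02,0.34,-1.0,0,0,0]]

```text
time_s: 5.8
eef_pos: [505.0, 297.6, 272.0]
ee_rot: [-0.094, 0.672, 0.729, 0.085]
force: [-0.3, -0.0, -1.7]
grip_width: 0.722
```

```bash
python3 - <<'E'
from h import *
deckpos();delta(*target(78,40))
for n in('scene','top'): cv2.imwrite(f'pics/{n}8.png',viewer.capture(n)[:,:,::-1])
im=cv2.imread('pics/scene8.png')[230:400,120:320];cv2.imwrite('pics/scene9.png',cv2.resize(im,None,fx=3.5,fy=3.5))
im=cv2.imread('pics/top8.png')[170:300,100:300];cv2.imwrite('pics/top9.png',cv2.resize(im,None,fx=4,fy=4))
E
```

```text
grasp pt in deck [-0.74 75.7  73.84] f deck [-0.31 -0.45 -1.6 ]
t 5.8 pos [504.98 297.65 271.96] f [-0.31 -0.04 -1.66] w 0.7219295658051949
shift/100 [-0.    0.1  -0.32] turn/90 [ 0.01 -0.   -0.  ]
```

View pics/scene9.png

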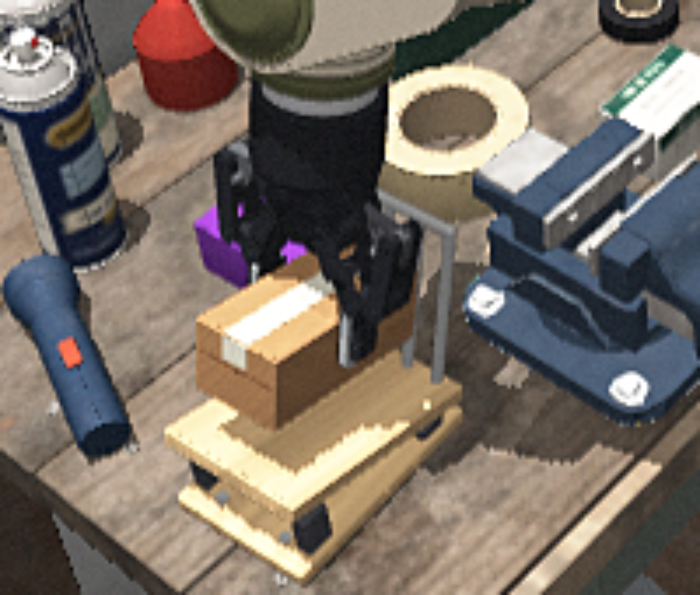

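View pics/top9.png

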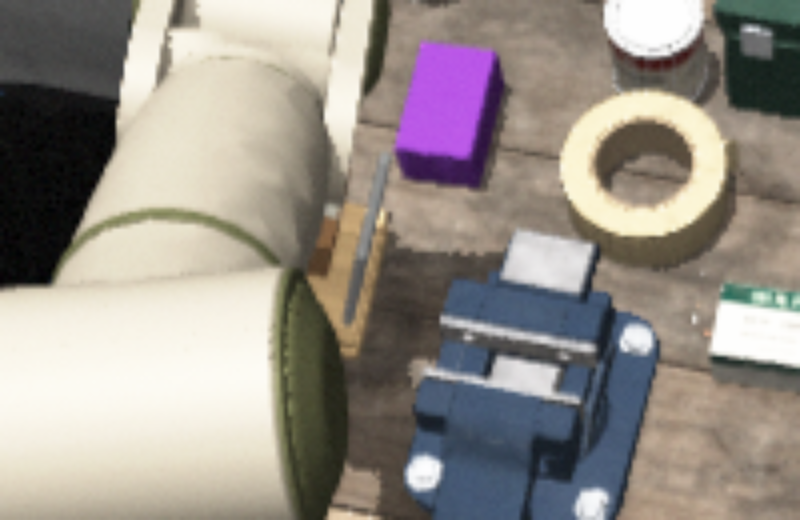

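>>> drive_tool:
  rows:
    - [[0,0.05,-0.16,0,0,0],[0,0.1,-0.32,0,0,0],[0,0.1,-0.32,0,0,0]]

```text
time_s: 6.28
eef_pos: [505.8, 307.9, 243.0]
ee_rot: [-0.092, 0.672, 0.729, 0.087]
force: [0.0, -1.0, -1.9]
grip_width: 0.717
```

```bash
python3 - <<'E'
from h import *
deckpos();delta(*target(66,38));delta(*target(59,38))
E
```

```text
grasp pt in deck [ 1.75 78.28 43.21] f deck [-0.08 -1.5  -1.61]
t 6.275 pos [505.77 307.92 242.98] f [ 0.   -1.03 -1.95] w 0.7169413758514741
shift/100 [-0.   -0.12 -0.08] turn/90 [ 0.  0. -0.]
t 6.275 pos [505.77 307.92 242.98] f [ 0.   -1.03 -1.95] w 0.7169413758514741
shift/100 [ 0.   -0.18 -0.1 ] turn/90 [ 0.  0. -0.]
```

>>> drive_tool:
  rows:
    - [[0,-0.06,-0.04,0,0,0],[0,-0.12,-0.08,0,0,0],[0,-0.14,-0.085,0,0,0],[0,-0.14,-0.085,0,0,0]]

```text
time_s: 6.78
eef_pos: [505.9, 293.7, 234.7]
ee_rot: [-0.092, 0.672, 0.729, 0.088]
force: [0.1, 0.6, -1.3]
grip_width: 0.72
```

```bash
python3 - <<'E'
from h import *
deckpos()
E
```

```text
grasp pt in deck [ 0.77 62.42 38.86] f deck [ 0.13  0.24 -1.38]
```

>>> drive_tool:
  rows:
    - [[0,-0.02,-0.005,0,0,0],[0,-0.04,-0.01,0,0,0]]

```text
time_s: 7.02
eef_pos: [505.8, 291.1, 234.7]
ee_rot: [-0.094, 0.672, 0.729, 0.09]
force: [-0.7, 21.3, 2.0]
grip_width: 0.717
```

```bash
python3 - <<'E'
from h import *
deckpos()
E
```

```text
grasp pt in deck [ 0.81 60.77 39.54] f deck [ 0.99 21.08 -3.58]
```

>>> drive_tool:
  rows:
    - [[0,0.02,-0.025,0,0,0],[0,0.03,-0.05,0,0,0],[0,0.035,-0.075,0,0,0],[0,0.035,-0.075,0,0,0]]

```text
time_s: 7.52
eef_pos: [505.9, 294.2, 229.5]
ee_rot: [-0.094, 0.672, 0.729, 0.09]
force: [-8.4, -9.2, 23.5]
grip_width: 0.722
```

```bash
python3 - <<'E'
from h import *
deckpos()
E
```

```text
grasp pt in deck [ 1.09 62.4  33.74] f deck [-9.12 -2.16 24.88]
```

>>> drive_tool:
  rows:
    - [[0,-0.017,0.006,0,0,0],[0,-0.017,0.006,0,0,0]]

```text
time_s: 7.78
eef_pos: [506.0, 292.5, 230.3]
ee_rot: [-0.094, 0.672, 0.729, 0.09]
force: [-0.1, 1.7, 0.3]
grip_width: 0.724
```

```bash
sed -i 's/282.6,31\./282.6,34./' h.py; python3 - <<'E'
from h import *
deckpos()
E
```

```text
grasp pt in deck [ 1.14 60.26 32.02] f deck [ 0.01  1.74 -0.16]
```

>>> drive_tool:
  rows:
    - [[0,0.002,-0.007,0,0,0]]

```text
time_s: 7.9
eef_pos: [506.0, 292.8, 229.4]
ee_rot: [-0.094, 0.672, 0.729, 0.09]
force: [-0.1, 0.7, 0.2]
grip_width: 0.72
```

>>> drive_tool:
  rows:
    - [[0,0,0,0,0,0],[0,0,0,0,0,0],[0,0,0,0,0,0],[0,0,0,0,0,0],[0,0,0,0,0,0]]
  fingers: 1

```text
time_s: 8.52
eef_pos: [506.0, 292.8, 229.4]
ee_rot: [-0.094, 0.672, 0.729, 0.09]
force: [-0.8, 0.0, 0.1]
grip_width: 1.002
```

>>> drive_tool:
  rows:
    - [[0.01,-0.12,0.48,0,0,0],[0.02,-0.24,0.96,0,0,0],[0.02,-0.24,0.96,0,0,0]]

```text
time_s: 8.9
eef_pos: [508.5, 268.4, 329.0]
ee_rot: [-0.092, 0.672, 0.729, 0.093]
force: [0.6, -0.3, 0.3]
grip_width: 1.0
```

```bash
python3 - <<'E'
from h import *
deckpos()
for n in('scene','top'): cv2.imwrite(f'pics/{n}10.png',viewer.capture(n)[:,:,::-1])
im=cv2.imread('pics/scene10.png')[230:400,120:320];cv2.imwrite('pics/scene11.png',cv2.resize(im,None,fx=3.5,fy=3.5,interpolation=cv2.INTER_CUBIC))
E
```

```text
grasp pt in deck [  2.83  62.53 133.71] f deck [ 0.55 -0.31  0.36]
```

View pics/scene11.png

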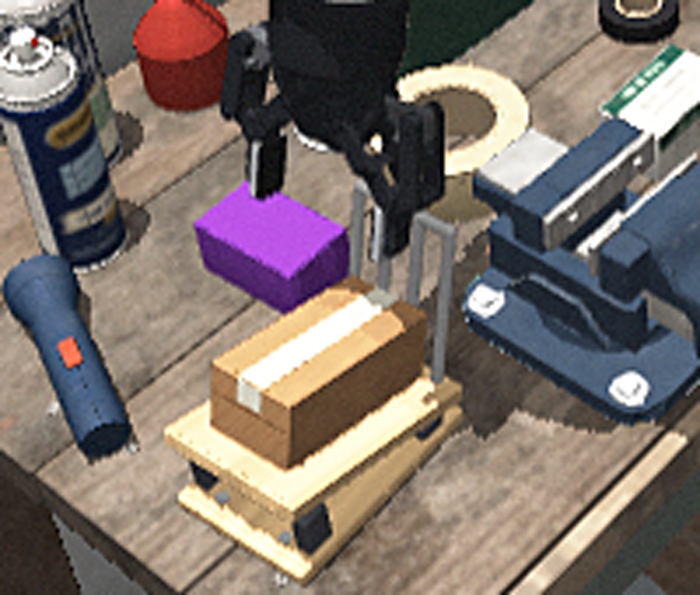

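>>> drive_tool:
  rows:
    - [[0,-0.1,0.5,0,0,0],[0,-0.5,0.8,-0.05,0,0],[0,-0.9,0.9,-0.1,-0.01,0.0],[0,-1,0.9,-0.1,-0.01,0]]

```text
time_s: 9.5
eef_pos: [508.0, 167.6, 414.3]
ee_rot: [-0.035, 0.677, 0.734, 0.038]
force: [-0.4, 1.0, -0.5]
grip_width: 1.002
```

>>> drive_tool:
  rows:
    - [[-0.1,-0.6,0,-0.03,0,0.03],[-0.1,-1,0,-0.06,-0.01,0.03],[-0.1,-1,0,-0.06,-0.01,0.03]]

```text
time_s: 9.88
eef_pos: [498.1, 66.4, 412.9]
ee_rot: [0.0, 0.661, 0.75, 0.007]
force: [-0.7, 0.3, 0.9]
grip_width: 0.997
```

>>> drive_tool:
  rows:
    - [[-0.1,-0.6,0,0,0,0.03],[-0.1,-1,0,0,0,0.03],[-0.1,-1,0,0,0,0.03]]

```text
time_s: 10.25
eef_pos: [488.5, -34.3, 411.6]
ee_rot: [-0.001, 0.644, 0.765, 0.007]
force: [-0.0, -0.4, -0.6]
grip_width: 0.998
```

>>> drive_tool:
  rows:
    - [[-0.1,-0.6,0,0,0,0.03],[-0.1,-1,0,0,0,0.03],[-0.1,-1,0,0,0,0.03]]

```text
time_s: 10.62
eef_pos: [479.0, -134.7, 410.6]
ee_rot: [-0.002, 0.627, 0.779, 0.008]
force: [-1.0, -0.3, 0.4]
grip_width: 1.0
```

>>> drive_tool:
  rows:
    - [[-0.1,-0.6,0,0,0,0.03],[-0.1,-1,0,0,0,0.03],[-0.1,-1,0,0,0,0.03]]

```text
time_s: 11.0
eef_pos: [469.6, -234.8, 409.7]
ee_rot: [-0.003, 0.608, 0.794, 0.008]
force: [0.4, 0.6, -0.8]
grip_width: 1.002
```

>>> drive_tool:
  rows:
    - [[-0.1,-0.6,-0.5,0,0,0],[-0.1,-1,-1,0,0,0],[-0.1,-1,-1,0,0,0]]

```text
time_s: 11.38
eef_pos: [460.1, -334.0, 306.5]
ee_rot: [-0.006, 0.608, 0.794, 0.009]
force: [0.3, 0.7, 0.1]
grip_width: 1.003
```

```bash
cat >> h.py <<'E'
def flat(x,y,z,yaw):
    return np.array([x,y,z]), R.from_euler('z',yaw)*R.from_matrix(np.array([[0,1,0],[1,0,0],[0,0,-1.]]))
E
python3 - <<'E'
from h import *
delta(*flat(433,-361,240,.27))
for n in('scene','top'): cv2.imwrite(f'pics/{n}12.png',viewer.capture(n)[:,:,::-1])
im=cv2.imread('pics/top12.png')[200:340,280:450];cv2.imwrite('pics/top13.png',cv2.resize(im,None,fx=4,fy=4))
im=cv2.imread('pics/scene12.png')[190:400,120:380];cv2.imwrite('pics/scene13.png',cv2.resize(im,None,fx=2.8,fy=2.8,interpolation=cv2.INTER_CUBIC))
E
```

```text
t 11.375 pos [ 460.14 -334.04  306.53] f [0.32 0.71 0.12] w 1.003459455722729
shift/100 [-0.27 -0.27 -0.67] turn/90 [-0.01  0.    0.  ]
```

View pics/top13.png

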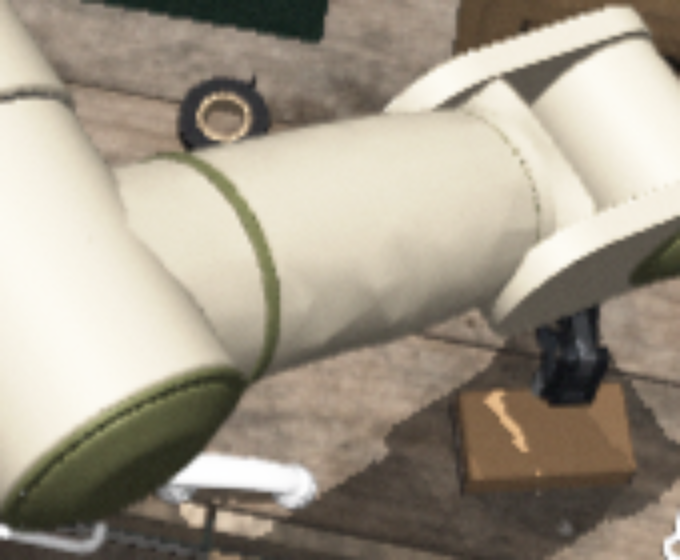

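View pics/scene13.png

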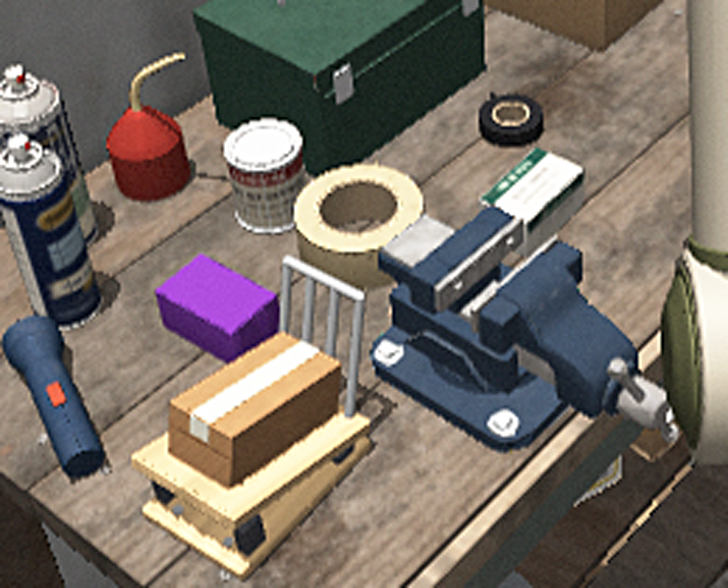

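>>> drive_tool:
  rows:
    - [[-0.27,-0.27,0,-0.01,0,0],[-0.27,-0.27,-0.3,-0.01,0,0],[-0.27,-0.27,-0.67,-0.01,0,0],[-0.27,-0.27,-0.67,-0.01,0,0]]

```text
time_s: 11.98
eef_pos: [434.1, -359.0, 241.2]
ee_rot: [-0.001, 0.608, 0.794, 0.003]
force: [0.2, -0.0, 1.3]
grip_width: 0.997
```

```bash
python3 - <<'E'
from h import *
delta(*flat(433,-361,177,.27))
for n in('top',): cv2.imwrite(f'pics/{n}14.png',viewer.capture(n)[:,:,::-1])
im=cv2.imread('pics/top14.png')[230:340,350:480];cv2.imwrite('pics/top15.png',cv2.resize(im,None,fx=5,fy=5,interpolation=cv2.INTER_CUBIC))
E
```

```text
t 11.975 pos [ 434.07 -358.96  241.24] f [ 0.24 -0.03  1.29] w 0.9972923504938535
shift/100 [-0.01 -0.02 -0.64] turn/90 [-0.  0.  0.]
```

View pics/top15.png

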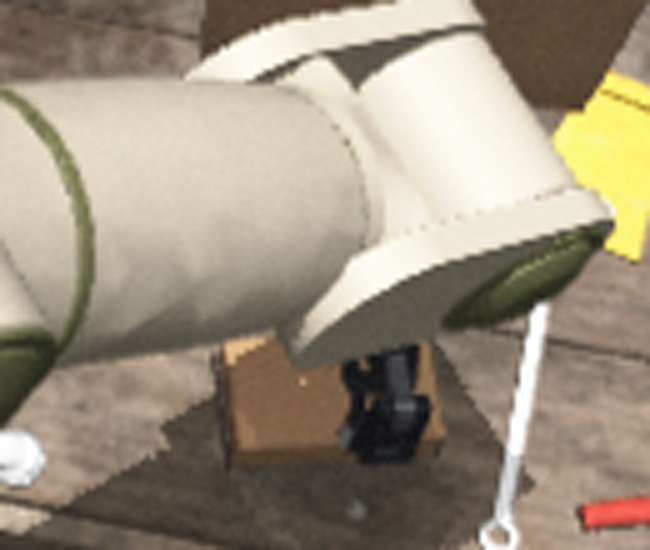

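```bash
python3 - <<'E'
from h import *
for z in (72,100,130,160):
  for w in (45,55):
    p=np.array([434-w*np.cos(.27),-359-w*np.sin(.27),z]); print(z,w,(proj('top',p)-[350,230])*5)
t=lambda l:(np.array(l))/5+[350,230]
print(onz('top',t([(440,440),(232,452),(428,340)]),33))
E
```

```text
72 45 [[354.51 443.28]]
72 55 [[357.44 462.23]]
100 45 [[364.88 425.58]]
100 55 [[367.89 444.81]]
130 45 [[376.41 405.9 ]]
130 55 [[379.51 425.45]]
160 45 [[388.38 385.46]]
160 55 [[391.58 405.33]]
[[ 415.82 -419.81   33.  ]
 [ 387.03 -314.78   33.  ]
 [ 469.63 -407.52   33.  ]]
```

```bash
python3 - <<'E'
from h import *
for z in (65,100,130,160):
    w=55;p=np.array([440-w*np.cos(.28),-180-w*np.sin(.28),z]); print(z,w,(proj('top',p)-[280,200])*4)
im=cv2.imread('pics/top14.png')[270:340,380:460];cv2.imwrite('pics/top16.png',cv2.resize(im,None,fx=8,fy=8,interpolation=cv2.INTER_CUBIC))
im=cv2.imread('pics/top6.png')[255:325,310:390];cv2.imwrite('pics/top17.png',cv2.resize(im,None,fx=8,fy=8,interpolation=cv2.INTER_CUBIC))
E
```

```text
65 55 [[287.72 428.95]]
100 55 [[292.  410.4]]
130 55 [[295.82 393.86]]
160 55 [[299.79 376.67]]
```

View pics/top16.png

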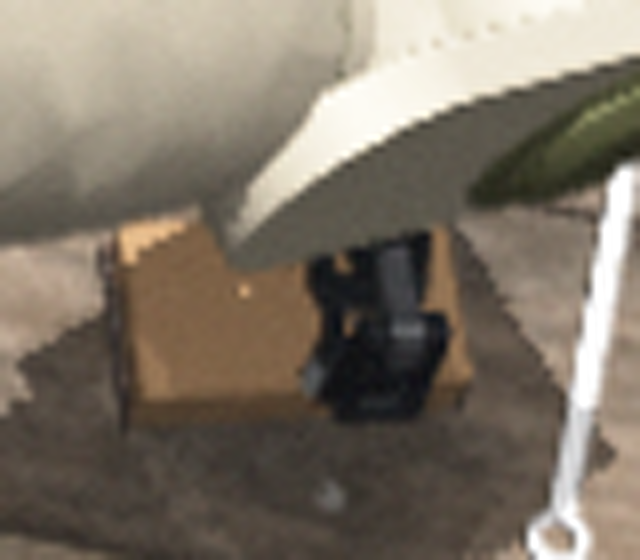

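View pics/top17.png

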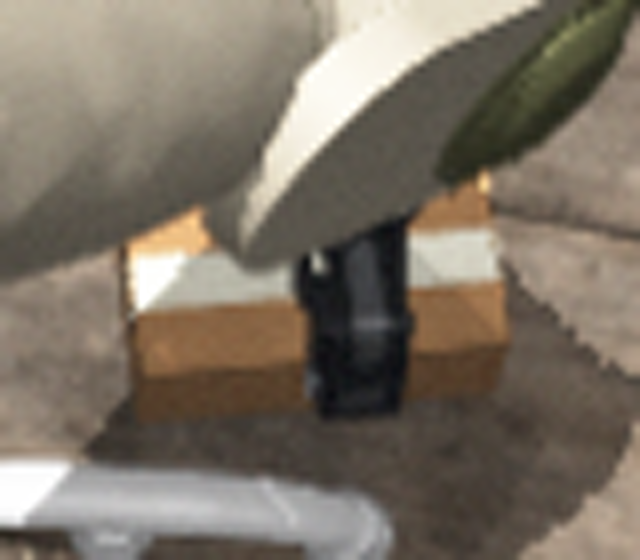

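>>> drive_tool:
  rows:
    - [[-0.01,-0.02,-0.3,0,0,0],[-0.01,-0.02,-0.64,0,0,0],[-0.01,-0.02,-0.64,0,0,0]]

```text
time_s: 12.4
eef_pos: [433.8, -361.0, 179.5]
ee_rot: [0.0, 0.607, 0.795, 0.003]
force: [-0.4, -0.2, 0.4]
grip_width: 1.003
```

>>> drive_tool:
  rows:
    - [[0,0,0,0,0,0],[0,0,0,0,0,0],[0,0,0,0,0,0],[0,0,0,0,0,0],[0,0,0,0,0,0],[0,0,0,0,0,0]]
  fingers: -1
  force: 35

```text
time_s: 13.15
eef_pos: [434.5, -361.2, 182.1]
ee_rot: [0.002, 0.607, 0.795, 0.002]
force: [0.1, 2.3, 7.4]
grip_width: 0.718
```

>>> drive_tool:
  rows:
    - [[0,0,0.5,0,0,0],[0,0.2,1.0,0,0,0],[0.1,0.8,1.0,0,0,0],[0.1,1.0,1.0,0,0,0]]

```text
time_s: 13.65
eef_pos: [444.8, -258.8, 283.9]
ee_rot: [0.003, 0.606, 0.795, 0.002]
force: [-0.5, -0.1, -1.5]
grip_width: 0.716
```

>>> drive_tool:
  rows:
    - [[0.1,0.5,0.7,0,0,0],[0.1,1.0,1.0,0,0,0],[0.1,1.0,1.0,0,0,0]]

```text
time_s: 14.02
eef_pos: [454.7, -157.0, 386.8]
ee_rot: [0.005, 0.605, 0.796, 0.003]
force: [-0.2, -0.6, -0.8]
grip_width: 0.717
```

>>> drive_tool:
  rows:
    - [[0.1,0.6,0.4,0,0,-0.03],[0.1,1.0,0.4,0,0,-0.03],[0.1,1.0,0.4,0,0,-0.03]]

```text
time_s: 14.4
eef_pos: [464.7, -55.1, 427.4]
ee_rot: [0.006, 0.623, 0.782, 0.003]
force: [0.0, -0.5, -1.4]
grip_width: 0.719
```

>>> drive_tool:
  rows:
    - [[0.1,0.6,0.0,0,0,-0.03],[0.1,1.0,0.0,0,0,-0.03],[0.1,1.0,0.0,0,0,-0.03]]

```text
time_s: 14.78
eef_pos: [474.8, 45.8, 427.0]
ee_rot: [0.006, 0.64, 0.768, 0.002]
force: [0.3, 0.4, -1.5]
grip_width: 0.719
```

>>> drive_tool:
  rows:
    - [[0.15,0.6,0.0,0,0,-0.03],[0.15,1.0,0.0,0,0,-0.03],[0.15,1.0,0.0,0,0,-0.03]]

```text
time_s: 15.15
eef_pos: [490.2, 146.2, 426.2]
ee_rot: [0.005, 0.657, 0.754, 0.002]
force: [0.2, -0.5, -1.5]
grip_width: 0.721
```

>>> drive_tool:
  rows:
    - [[0.15,0.6,0.2,0.05,0,-0.03],[0.15,1.0,0.2,0.1,0,-0.03],[0.15,1.0,0.2,0.1,0,-0.03]]

```text
time_s: 15.52
eef_pos: [505.9, 246.2, 445.7]
ee_rot: [-0.046, 0.673, 0.736, 0.06]
force: [-0.6, -1.1, -1.4]
grip_width: 0.718
```

```bash
python3 - <<'E'
from h import *
deckpos();delta(*target(72,50+27+100)); delta(*target(72,50+27+25))
E
```

```text
grasp pt in deck [  0.42  54.29 253.04] f deck [-0.66 -1.39 -1.12]
t 15.525 pos [505.92 246.17 445.67] f [-0.57 -1.1  -1.45] w 0.7177911599566592
shift/100 [ 0.02  0.2  -0.72] turn/90 [ 0.07  0.02 -0.  ]
t 15.525 pos [505.92 246.17 445.67] f [-0.57 -1.1  -1.45] w 0.7177911599566592
shift/100 [ 0.    0.39 -1.45] turn/90 [ 0.07  0.02 -0.  ]
```

>>> drive_tool:
  rows:
    - [[0.01,0.2,-0.2,0.07,0.02,0],[0.01,0.2,-0.5,0.07,0.02,0],[0.01,0.23,-0.8,0.07,0.02,0],[0.01,0.23,-0.8,0.07,0.02,0]]

```text
time_s: 16.02
eef_pos: [507.5, 267.2, 363.7]
ee_rot: [-0.095, 0.671, 0.73, 0.088]
force: [0.4, 0.3, -0.4]
grip_width: 0.716
```

```bash
python3 - <<'E'
from h import *
deckpos(); delta(*target(70,50+27+15)); delta(*target(57,50+27+10))
E
```

```text
grasp pt in deck [ -0.32  70.24 167.49] f deck [ 0.45  0.2  -0.47]
t 16.025 pos [507.48 267.2  363.73] f [ 0.42  0.34 -0.4 ] w 0.716104134909336
shift/100 [-0.01  0.19 -0.73] turn/90 [ 0.  0. -0.]
t 16.025 pos [507.48 267.2  363.73] f [ 0.42  0.34 -0.4 ] w 0.716104134909336
shift/100 [-0.    0.08 -0.81] turn/90 [ 0.  0. -0.]
```

>>> drive_tool:
  rows:
    - [[0,0.09,-0.35,0,0,0],[0,0.19,-0.7,0,0,0],[0,0.19,-0.73,0,0,0]]

```text
time_s: 16.4
eef_pos: [507.8, 285.4, 290.1]
ee_rot: [-0.096, 0.672, 0.729, 0.087]
force: [0.2, 0.4, -0.4]
grip_width: 0.721
```

```bash
python3 - <<'E'
from h import *
deckpos(); delta(*target(58,87))
for n in('scene',): cv2.imwrite(f'pics/{n}18.png',viewer.capture(n)[:,:,::-1])
im=cv2.imread('pics/scene18.png')[230:400,120:320];cv2.imwrite('pics/scene19.png',cv2.resize(im,None,fx=3.5,fy=3.5,interpolation=cv2.INTER_CUBIC))
E
```

```text
grasp pt in deck [ 1.14 68.52 91.69] f deck [ 0.22  0.28 -0.53]
t 16.4 pos [507.82 285.37 290.11] f [ 0.19  0.42 -0.44] w 0.7205999078386273
shift/100 [-0.01 -0.09 -0.07] turn/90 [ 0. -0. -0.]
```

View pics/scene19.png

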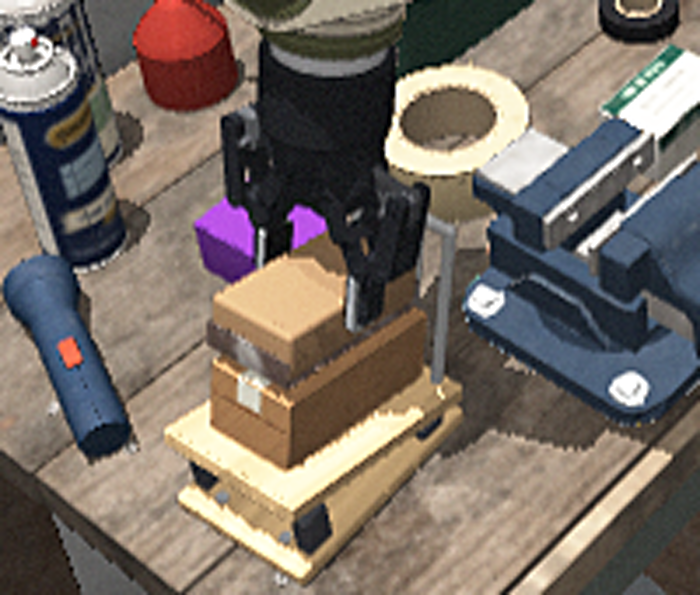

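>>> drive_tool:
  rows:
    - [[-0.01,-0.05,-0.04,0,0,0],[-0.01,-0.1,-0.07,0,0,0],[-0.01,-0.1,-0.07,0,0,0]]

```text
time_s: 16.82
eef_pos: [507.2, 274.7, 284.8]
ee_rot: [-0.095, 0.672, 0.729, 0.088]
force: [0.6, 1.3, -1.7]
grip_width: 0.714
```

```bash
python3 - <<'E'
from h import *
deckpos()
E
```

```text
grasp pt in deck [ 0.18 57.05 89.29] f deck [ 0.74  0.77 -1.99]
```

>>> drive_tool:
  rows:
    - [[0,-0.02,-0.005,0,0,0],[0,-0.035,-0.01,0,0,0]]

```text
time_s: 17.08
eef_pos: [507.3, 271.8, 284.6]
ee_rot: [-0.096, 0.672, 0.729, 0.09]
force: [-1.2, 10.2, 4.1]
grip_width: 0.719
```

```bash
python3 - <<'E'
from h import *
deckpos()
E
```

```text
grasp pt in deck [ 0.18 54.5  89.83] f deck [-0.39 11.    1.26]
```

>>> drive_tool:
  rows:
    - [[0,0.02,-0.04,0,0,0],[0,0.03,-0.08,0,0,0],[0,0.03,-0.08,0,0,0]]

```text
time_s: 17.45
eef_pos: [507.2, 274.8, 276.0]
ee_rot: [-0.096, 0.672, 0.729, 0.089]
force: [-0.2, 0.6, -0.7]
grip_width: 0.722
```

```bash
python3 - <<'E'
from h import *
deckpos()
E
```

```text
grasp pt in deck [ 0.19 55.12 80.79] f deck [-0.13  0.45 -0.83]
```

>>> drive_tool:
  rows:
    - [[0,0.005,-0.015,0,0,0],[0,0.01,-0.03,0,0,0],[0,0.01,-0.03,0,0,0]]

```text
time_s: 17.82
eef_pos: [507.2, 275.8, 272.9]
ee_rot: [-0.096, 0.672, 0.729, 0.089]
force: [-0.2, 0.6, -1.8]
grip_width: 0.718
```

```bash
python3 - <<'E'
from h import *
deckpos()
E
```

```text
grasp pt in deck [ 0.23 55.28 77.52] f deck [-0.14  0.12 -1.89]
```

>>> drive_tool:
  rows:
    - [[0,0.005,-0.015,0,0,0],[0,0.007,-0.025,0,0,0],[0,0.007,-0.025,0,0,0]]

```text
time_s: 18.2
eef_pos: [507.3, 276.0, 272.6]
ee_rot: [-0.095, 0.672, 0.729, 0.089]
force: [-7.6, -9.6, 18.5]
grip_width: 0.715
```

```bash
python3 - <<'E'
from h import *
deckpos()
for n in('scene',): cv2.imwrite(f'pics/{n}20.png',viewer.capture(n)[:,:,::-1])
im=cv2.imread('pics/scene20.png')[270:370,150:270];cv2.imwrite('pics/scene21.png',cv2.resize(im,None,fx=6,fy=6,interpolation=cv2.INTER_CUBIC))
E
```

```text
grasp pt in deck [ 0.6  55.38 77.22] f deck [-8.3  -3.84 20.14]
```

View pics/scene21.png

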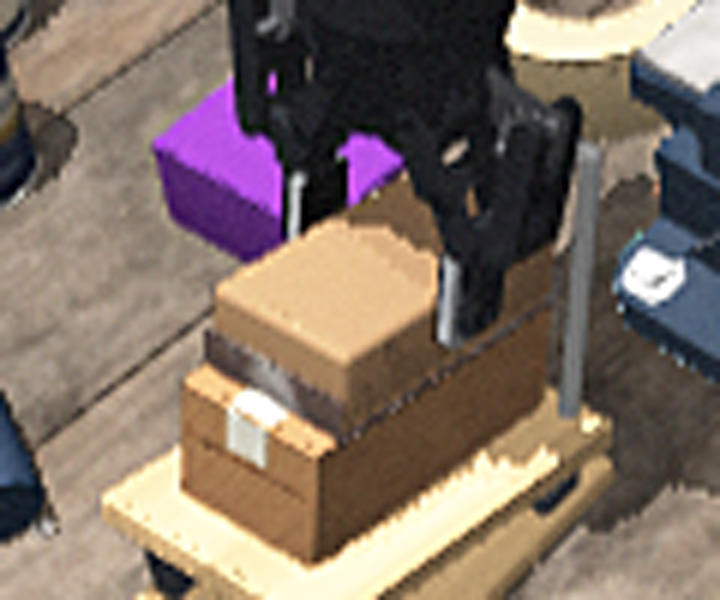

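>>> drive_tool:
  rows:
    - [[0,-0.004,0.011,0,0,0],[0,-0.004,0.011,0,0,0]]

```text
time_s: 18.5
eef_pos: [507.3, 275.6, 273.8]
ee_rot: [-0.095, 0.672, 0.729, 0.09]
force: [-0.2, 0.4, -0.5]
grip_width: 0.714
```

>>> drive_tool:
  rows:
    - [[0,0,0,0,0,0],[0,0,0,0,0,0],[0,0,0,0,0,0],[0,0,0,0,0,0],[0,0,0,0,0,0]]
  fingers: 1

```text
time_s: 19.12
eef_pos: [507.3, 275.6, 273.8]
ee_rot: [-0.095, 0.672, 0.729, 0.09]
force: [0.0, -0.4, -0.5]
grip_width: 0.994
```

>>> drive_tool:
  rows:
    - [[0.01,-0.12,0.48,0,0,0],[0.02,-0.24,0.96,0,0,0],[0.02,-0.24,0.96,0,0,0]]

```text
time_s: 19.5
eef_pos: [509.7, 251.1, 373.5]
ee_rot: [-0.093, 0.672, 0.729, 0.093]
force: [-0.1, 0.8, -0.5]
grip_width: 1.002
```

>>> drive_tool:
  rows:
    - [[0,-0.3,0.4,-0.05,0,0],[0,-0.7,0.5,-0.1,-0.01,0.0],[0,-1,0.5,-0.1,-0.01,0],[0,-1,0.5,-0.1,-0.01,0]]

```text
time_s: 20.0
eef_pos: [509.8, 149.9, 422.8]
ee_rot: [-0.035, 0.677, 0.734, 0.04]
force: [0.5, 0.7, -0.8]
grip_width: 1.001
```

>>> drive_tool:
  rows:
    - [[0.0,-0.6,0,-0.03,0,0],[0.0,-1,0,-0.07,-0.01,0],[0.0,-1,0,-0.07,-0.01,0]]

```text
time_s: 20.38
eef_pos: [510.0, 48.9, 422.1]
ee_rot: [0.008, 0.678, 0.735, 0.004]
force: [-0.2, 0.1, -0.6]
grip_width: 0.997
```

```bash
python3 - <<'E'
from h import *
delta(*flat(517,-14,300,-.02))
for n in('scene','top'): cv2.imwrite(f'pics/{n}22.png',viewer.capture(n)[:,:,::-1])
im=cv2.imread('pics/scene22.png')[210:370,150:350];cv2.imwrite('pics/scene23.png',cv2.resize(im,None,fx=4,fy=3.75,interpolation=cv2.INTER_CUBIC))
im=cv2.imread('pics/top22.png')[170:310,100:360];cv2.imwrite('pics/top23.png',cv2.resize(im,None,fx=3,fy=3,interpolation=cv2.INTER_CUBIC))
E
```

```text
t 20.375 pos [509.99  48.9  422.06] f [-0.15  0.14 -0.55] w 0.9971351053739387
shift/100 [ 0.07 -0.63 -1.22] turn/90 [ 0.    0.01 -0.06]
```

View pics/scene23.png

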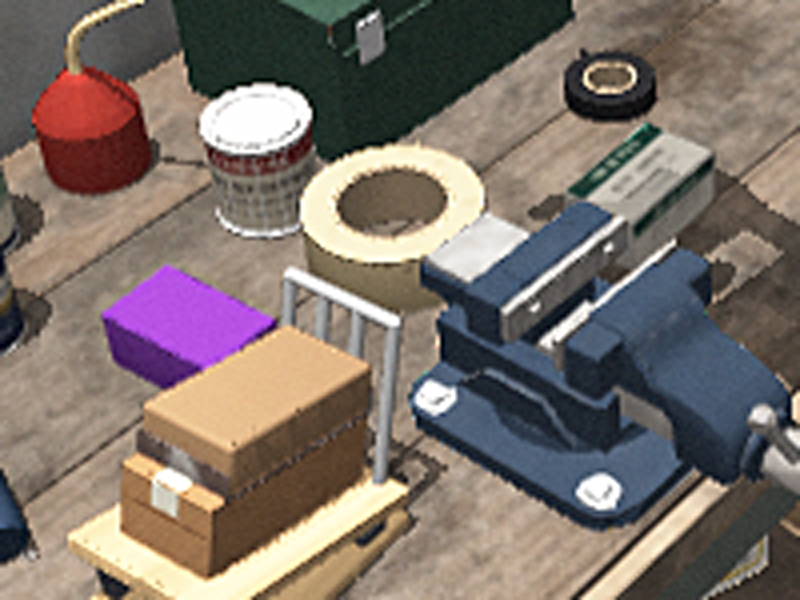

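View pics/top23.png

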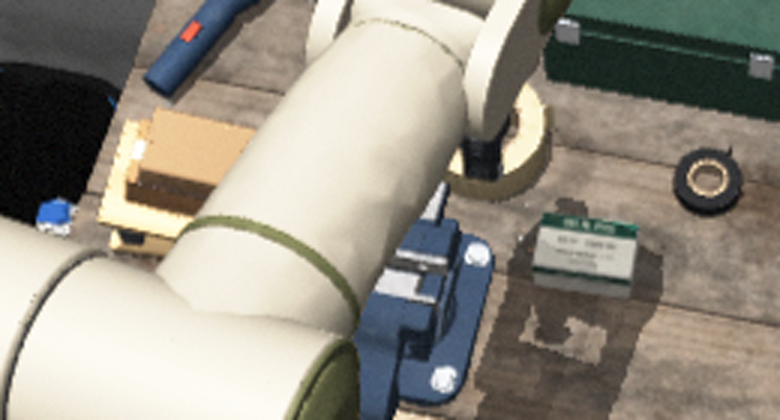

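```bash
python3 - <<'E'
from h import *
im=cv2.imread('pics/top22.png')[230:280,265:325];cv2.imwrite('pics/top24.png',cv2.resize(im,None,fx=12,fy=12,interpolation=cv2.INTER_CUBIC))
E
```

```text
(no output)
```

View pics/top24.png

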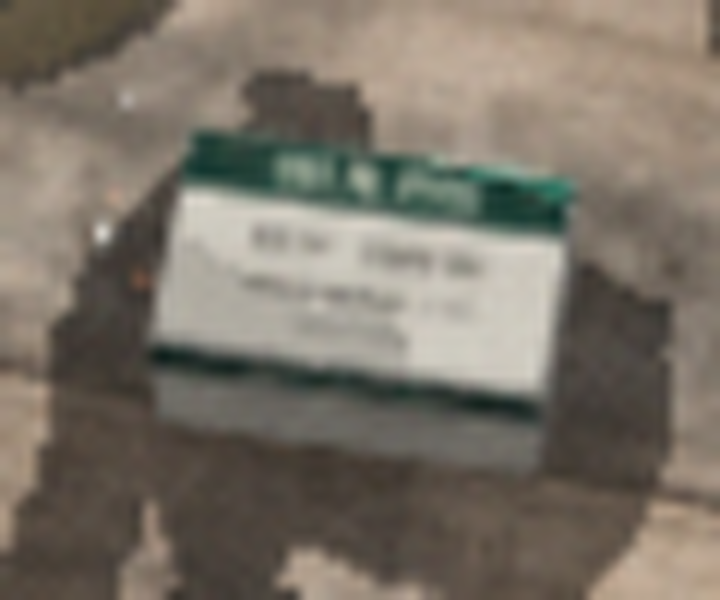

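```bash
python3 - <<'E'
from h import *
t=lambda l:(np.array(l)+.5)/12+[264.5,229.5]
def fit(P):
    m=P.mean(0); y=(P[0]-P[1]+P[3]-P[2])/2; x=(P[0]-P[3]+P[1]-P[2])/2
    print('c',m,'len',np.hypot(*y[:2]),'w',np.hypot(*x[:2]),'yaw y',np.arctan2(-y[0],y[1]),'yaw x',np.arctan2(x[1],x[0]))
fit(onz('top',t([(192,132),(577,185),(545,418),(150,370)]),45))
fit(onz('top',t([(192,132),(577,185),(545,400),(150,350)]),45))
delta(*flat(517,-14,300,.05))
E
```

```text
c [516.66 -17.67  45.  ] len 89.01813760771101 w 59.06332470539717 yaw y 0.0669786458378106 yaw x 0.07245083630150972
c [518.93 -17.17  45.  ] len 89.11231853965833 w 54.461680677629836 yaw y 0.06419057838362138 yaw x 0.06022307431181705
t 20.475 pos [509.9   50.67 422.28] f [ 0.46  0.05 -0.01] w 0.9985902624865168
shift/100 [ 0.07 -0.65 -1.22] turn/90 [ 0.    0.01 -0.02]
```

>>> drive_tool:
  rows:
    - [[0.09,-0.4,-0.3,0,0.01,-0.015],[0.09,-0.67,-0.7,0,0.01,-0.015],[0.09,-0.67,-1,0,0.01,-0.015],[0.09,-0.67,-1,0,0.01,-0.015]]

```text
time_s: 20.98
eef_pos: [518.8, -15.2, 320.5]
ee_rot: [-0.0, 0.686, 0.728, -0.001]
force: [-0.5, -0.4, 0.6]
grip_width: 0.998
```

```bash
python3 - <<'E'
from h import *
delta(*flat(518.5,-16.5,230,.06));delta(*flat(518.5,-16.5,179,.06))
E
```

```text
t 20.975 pos [518.77 -15.22 320.5 ] f [-0.46 -0.43  0.65] w 0.9984910192429206
shift/100 [-0.   -0.01 -0.9 ] turn/90 [ 0. -0.  0.]
t 20.975 pos [518.77 -15.22 320.5 ] f [-0.46 -0.43  0.65] w 0.9984910192429206
shift/100 [-0.   -0.01 -1.41] turn/90 [ 0. -0.  0.]
```

>>> drive_tool:
  rows:
    - [[0,-0.01,-0.45,0,0,0],[0,-0.01,-0.88,0,0,0],[0,-0.01,-0.88,0,0,0]]

```text
time_s: 21.35
eef_pos: [518.7, -15.3, 231.7]
ee_rot: [-0.002, 0.685, 0.728, -0.002]
force: [0.3, 0.9, 1.4]
grip_width: 1.001
```

```bash
python3 - <<'E'
from h import *
delta(*flat(518.5,-16.5,179,.06))
for n in('top','scene'): cv2.imwrite(f'pics/{n}25.png',viewer.capture(n)[:,:,::-1])
im=cv2.imread('pics/top25.png')[210:310,230:360];cv2.imwrite('pics/top26.png',cv2.resize(im,None,fx=5,fy=5,interpolation=cv2.INTER_CUBIC))
im=cv2.imread('pics/scene25.png')[200:300,250:380];cv2.imwrite('pics/scene26.png',cv2.resize(im,None,fx=5,fy=5,interpolation=cv2.INTER_CUBIC))
E
```

```text
t 21.35 pos [518.72 -15.25 231.71] f [0.32 0.93 1.41] w 1.0011069582212877
shift/100 [-0.   -0.01 -0.53] turn/90 [ 0. -0. -0.]
```

View pics/top26.png

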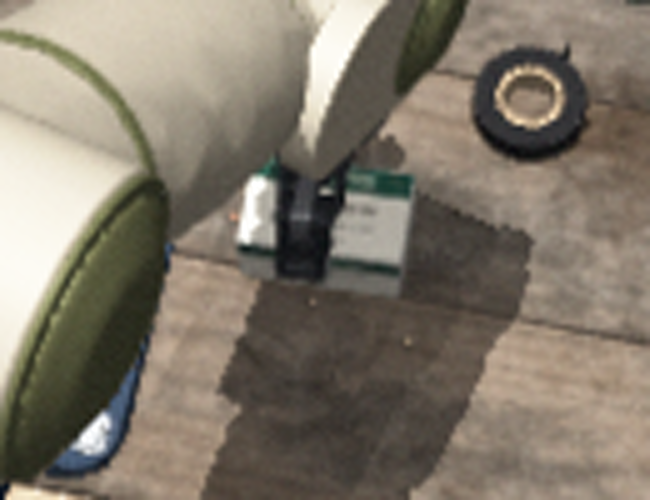

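View pics/scene26.png

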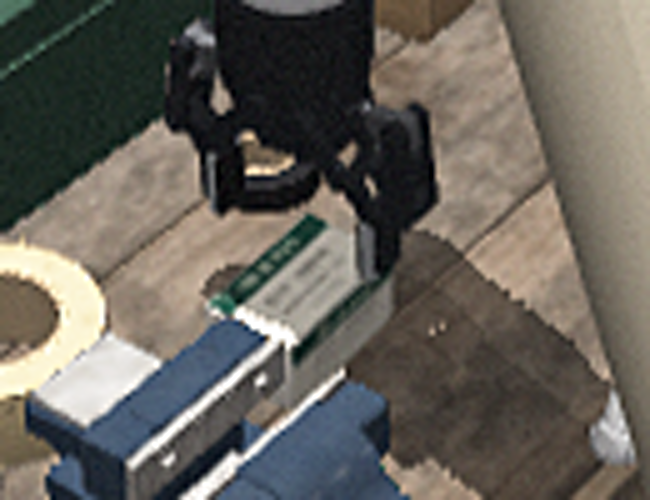

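>>> drive_tool:
  rows:
    - [[0,-0.01,-0.28,0,0,0],[0,-0.01,-0.54,0,0,0],[0,-0.01,-0.54,0,0,0]]

```text
time_s: 21.82
eef_pos: [520.0, -16.6, 181.6]
ee_rot: [0.001, 0.685, 0.728, -0.0]
force: [0.6, 0.1, 0.4]
grip_width: 1.001
```

>>> drive_tool:
  rows:
    - [[0,0,0,0,0,0],[0,0,0,0,0,0],[0,0,0,0,0,0],[0,0,0,0,0,0],[0,0,0,0,0,0],[0,0,0,0,0,0]]
  fingers: -1
  force: 35

```text
time_s: 22.58
eef_pos: [520.6, -16.6, 183.5]
ee_rot: [0.003, 0.685, 0.728, 0.001]
force: [-1.6, 1.3, 8.7]
grip_width: 0.64
```

>>> drive_tool:
  rows:
    - [[0,0,0.5,0,0,0],[0,0.0,1.0,0,0,0],[0,0,1.0,0,0,0]]

```text
time_s: 22.95
eef_pos: [521.2, -16.7, 287.8]
ee_rot: [0.006, 0.685, 0.728, 0.003]
force: [-0.1, -0.3, -1.2]
grip_width: 0.641
```

>>> drive_tool:
  rows:
    - [[0,0.1,0.6,0,0,0],[0,0.5,1.0,0,0,0],[0,0.5,1.0,0,0,0]]

```text
time_s: 23.32
eef_pos: [521.1, 35.1, 390.4]
ee_rot: [0.008, 0.684, 0.729, 0.004]
force: [-0.4, -1.1, -1.6]
grip_width: 0.639
```

>>> drive_tool:
  rows:
    - [[0,0.5,0.5,0.03,0,0],[-0.05,1.0,0.6,0.07,0,0],[-0.05,1.0,0.6,0.07,0,0]]

```text
time_s: 23.7
eef_pos: [515.6, 137.2, 450.1]
ee_rot: [-0.03, 0.682, 0.729, 0.045]
force: [1.0, -0.7, -1.5]
grip_width: 0.639
```

>>> drive_tool:
  rows:
    - [[0,0.5,0,0.04,0,0],[-0.05,1.0,0,0.09,0,0],[-0.05,1.0,0,0.09,0,0]]

```text
time_s: 24.08
eef_pos: [510.6, 238.4, 447.9]
ee_rot: [-0.079, 0.678, 0.725, 0.095]
force: [-0.3, -0.6, -0.5]
grip_width: 0.643
```

```bash
python3 - <<'E'
from h import *
deckpos(); delta(*target(60,200)); delta(*target(60,150))
E
```

```text
grasp pt in deck [  5.7   61.64 256.35] f deck [-0.38 -0.68 -0.3 ]
t 24.075 pos [510.57 238.43 447.86] f [-0.33 -0.6  -0.47] w 0.6426108166699869
shift/100 [-0.01  0.1  -0.55] turn/90 [0.01 0.02 0.01]
t 24.075 pos [510.57 238.43 447.86] f [-0.33 -0.6  -0.47] w 0.6426108166699869
shift/100 [-0.02  0.23 -1.04] turn/90 [0.01 0.02 0.01]
```

>>> drive_tool:
  rows:
    - [[-0.01,0.1,-0.4,0.01,0.02,0.01],[-0.02,0.22,-0.9,0.01,0.02,0.01],[-0.02,0.23,-0.95,0.01,0.02,0.01],[-0.02,0.23,-0.95,0.01,0.02,0.01]]

```text
time_s: 24.58
eef_pos: [509.2, 260.5, 353.7]
ee_rot: [-0.096, 0.673, 0.728, 0.089]
force: [0.5, -0.0, -1.5]
grip_width: 0.636
```

```bash
python3 - <<'E'
from h import *
deckpos(); delta(*target(58,122)); delta(*target(48,120))
for n in('scene',): cv2.imwrite(f'pics/{n}27.png',viewer.capture(n)[:,:,::-1])
im=cv2.imread('pics/scene27.png')[230:380,120:300];cv2.imwrite('pics/scene28.png',cv2.resize(im,None,fx=4,fy=4,interpolation=cv2.INTER_CUBIC))
E
```

```text
grasp pt in deck [  1.14  61.45 159.6 ] f deck [ 0.47 -0.44 -1.39]
t 24.575 pos [509.2  260.53 353.74] f [ 0.48 -0.03 -1.46] w 0.6363483348821303
shift/100 [-0.01  0.06 -0.37] turn/90 [-0.  0.  0.]
t 24.575 pos [509.2  260.53 353.74] f [ 0.48 -0.03 -1.46] w 0.6363483348821303
shift/100 [-0.01 -0.03 -0.42] turn/90 [-0.  0.  0.]
```

View pics/scene28.png

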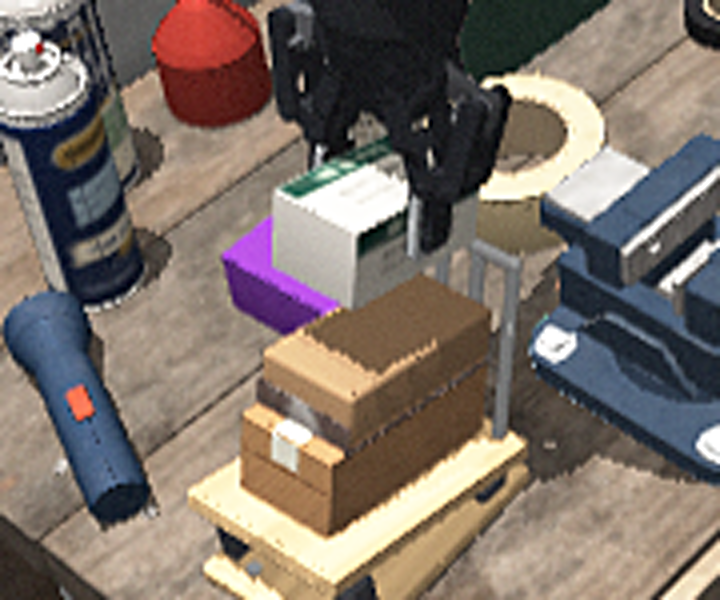

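>>> drive_tool:
  rows:
    - [[-0.01,0.04,-0.2,0,0,0],[-0.01,0.06,-0.36,0,0,0],[-0.01,0.06,-0.37,0,0,0]]

```text
time_s: 25.0
eef_pos: [508.3, 266.4, 317.3]
ee_rot: [-0.096, 0.673, 0.728, 0.09]
force: [0.4, 0.2, -0.4]
grip_width: 0.64
```

```bash
python3 - <<'E'
from h import *
deckpos(); delta(*target(47.5,120))
E
```

```text
grasp pt in deck [  0.81  57.77 122.82] f deck [ 0.41  0.03 -0.47]
t 25.0 pos [508.27 266.42 317.25] f [ 0.39  0.18 -0.44] w 0.6404250743238665
shift/100 [ 0.   -0.09 -0.05] turn/90 [-0.  0.  0.]
```

>>> drive_tool:
  rows:
    - [[0,-0.05,-0.03,0,0,0],[0,-0.1,-0.06,0,0,0],[0,-0.1,-0.06,0,0,0]]

```text
time_s: 25.38
eef_pos: [508.4, 255.9, 311.3]
ee_rot: [-0.096, 0.673, 0.728, 0.09]
force: [-0.5, -1.2, -0.6]
grip_width: 0.638
```

```bash
python3 - <<'E'
from h import *
deckpos()
E
```

```text
grasp pt in deck [  0.1   46.13 119.8 ] f deck [-0.58 -1.24 -0.34]
```

>>> drive_tool:
  rows:
    - [[0,-0.02,-0.005,0,0,0],[0,-0.03,-0.01,0,0,0]]

```text
time_s: 25.62
eef_pos: [508.3, 253.5, 311.1]
ee_rot: [-0.096, 0.673, 0.728, 0.091]
force: [-1.0, 9.2, 3.5]
grip_width: 0.639
```

```bash
python3 - <<'E'
from h import *
deckpos()
E
```

```text
grasp pt in deck [  0.03  44.14 120.16] f deck [-0.28  9.87  1.02]
```

>>> drive_tool:
  rows:
    - [[0,0.015,-0.03,0,0,0],[0,0.022,-0.06,0,0,0],[0,0.022,-0.06,0,0,0]]

```text
time_s: 26.0
eef_pos: [508.3, 255.7, 304.6]
ee_rot: [-0.096, 0.673, 0.728, 0.091]
force: [0.7, 0.2, 0.1]
grip_width: 0.639
```

```bash
python3 - <<'E'
from h import *
deckpos()
E
```

```text
grasp pt in deck [  0.06  44.52 113.39] f deck [0.67 0.21 0.03]
```

>>> drive_tool:
  rows:
    - [[0,0.004,-0.015,0,0,0],[0,0.006,-0.022,0,0,0],[0,0.006,-0.022,0,0,0]]

```text
time_s: 26.38
eef_pos: [508.3, 256.2, 302.9]
ee_rot: [-0.096, 0.673, 0.728, 0.091]
force: [-1.6, -1.3, 4.0]
grip_width: 0.638
```

```bash
python3 - <<'E'
from h import *
deckpos()
E
```

```text
grasp pt in deck [  0.18  44.56 111.56] f deck [-1.68 -0.13  4.16]
```

Contact at the expected height (111.5 mm). I'll release it and back away.

>>> drive_tool:
  rows:
    - [[0,0,0,0,0,0],[0,0,0,0,0,0],[0,0,0,0,0,0],[0,0,0,0,0,0],[0,0,0,0,0,0]]
  fingers: 1

```text
time_s: 27.0
eef_pos: [508.3, 256.2, 302.8]
ee_rot: [-0.096, 0.673, 0.728, 0.091]
force: [-0.6, -0.0, 0.5]
grip_width: 0.996
```

>>> drive_tool:
  rows:
    - [[0.01,-0.12,0.48,0,0,0],[0.02,-0.24,0.96,0,0,0],[0.02,-0.24,0.96,0,0,0]]

```text
time_s: 27.38
eef_pos: [510.5, 231.7, 402.6]
ee_rot: [-0.094, 0.673, 0.728, 0.094]
force: [-0.1, -0.3, -0.8]
grip_width: 1.002
```

>>> drive_tool:
  rows:
    - [[0,-0.4,0.2,0,0,0],[0,-0.8,0.4,0,0,0.0],[0,-1,0.4,0,0,0],[0,-1,0.4,0,0,0]]

```text
time_s: 27.88
eef_pos: [510.6, 131.0, 441.8]
ee_rot: [-0.094, 0.674, 0.727, 0.093]
force: [-0.0, 0.9, -0.1]
grip_width: 1.0
```

>>> drive_tool:
  rows:
    - [[0,-0.6,0,0,0,0],[0,-1,0,0,0,0.0],[0,-1,0,0,0,0]]

```text
time_s: 28.25
eef_pos: [510.9, 30.0, 441.0]
ee_rot: [-0.095, 0.675, 0.726, 0.093]
force: [0.5, 0.4, 0.1]
grip_width: 0.994
```

>>> drive_tool:
  rows:
    - [[0,-0.6,0,0,0,0],[0,-1,0,0,0,0.0],[0,-1,0,0,0,0]]

```text
time_s: 28.62
eef_pos: [511.3, -70.6, 440.2]
ee_rot: [-0.095, 0.675, 0.725, 0.093]
force: [0.4, 1.0, 0.3]
grip_width: 1.006
```

>>> drive_tool:
  rows:
    - [[0,-0.6,0,0,0,0],[0,-1,0,0,0,0.0],[0,-1,0,0,0,0]]

```text
time_s: 29.0
eef_pos: [511.8, -170.8, 439.4]
ee_rot: [-0.096, 0.676, 0.725, 0.093]
force: [-0.6, 0.5, 0.0]
grip_width: 0.997
```

```bash
python3 - <<'E'
from h import *
for n in('top','scene'): cv2.imwrite(f'pics/{n}30.png',viewer.capture(n)[:,:,::-1])
im=cv2.imread('pics/top30.png')[170:290,110:310];cv2.imwrite('pics/top31.png',cv2.resize(im,None,fx=4,fy=4,interpolation=cv2.INTER_CUBIC))
im=cv2.imread('pics/scene30.png')[250:400,130:330];cv2.imwrite('pics/scene31.png',cv2.resize(im,None,fx=4,fy=4,interpolation=cv2.INTER_CUBIC))
E
```

```text
(no output)
```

View pics/top31.png

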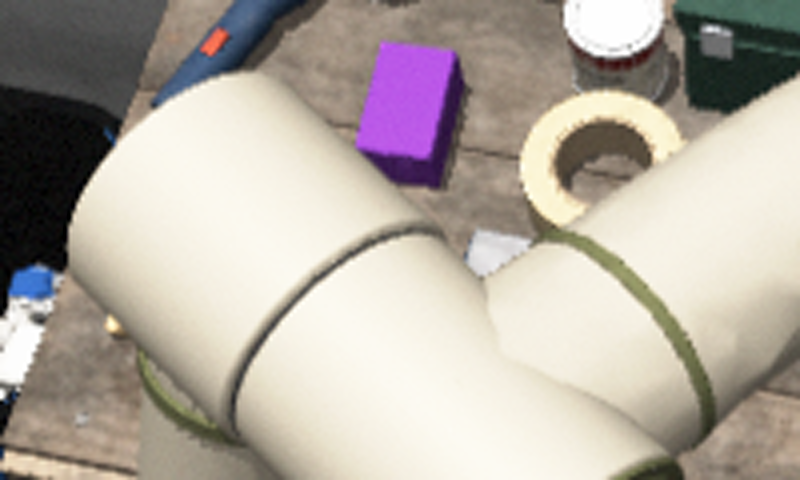

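View pics/scene31.png

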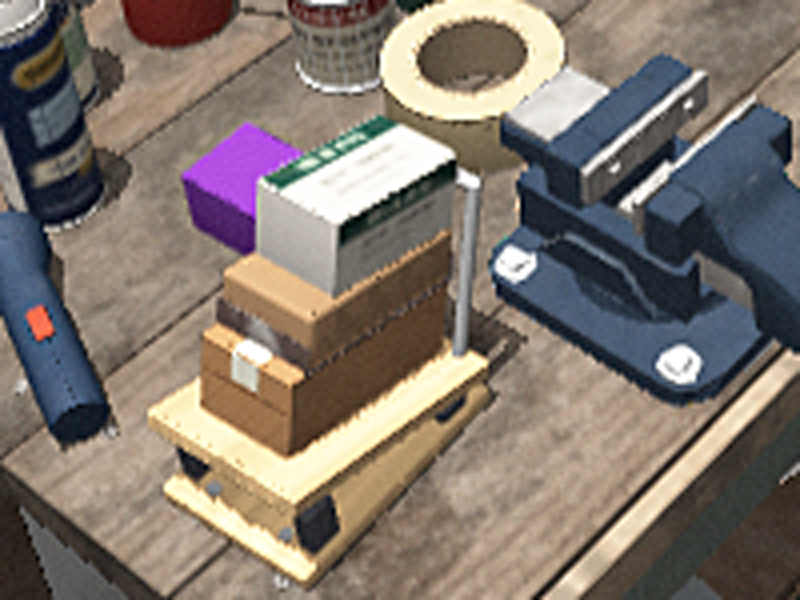

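```bash
python3 - <<'E'
from h import *
for n,w,l,h in(('bulb',55,90,128),('block',62,110,83),('carton',62,122,50)):
    P=O+Rd.apply([[-w/2,l,h],[w/2,l,h],[-w/2,0,h],[w/2,0,h]])
    print(n,(proj('scene',P)-[130,250])*4)
s=ctrl.sense();print(s['time_s'],s['force'])
E
```

```text
bulb [[338.97 219.31]
 [256.79 175.55]
 [457.33 148.68]
 [377.72 109.13]]
block [[311.94 314.87]
 [220.51 263.4 ]
 [456.27 222.71]
 [368.23 177.22]]
carton [[292.18 379.8 ]
 [201.7  326.96]
 [451.83 273.51]
 [365.01 227.42]]
29.1 [-0.32  0.54  0.03]
```

```bash
python3 - <<'E'
from rig import ctrl
print(ctrl.finish_job())
E
```

```text
the job is handed in; nothing more can be done
None
```

I stacked the carton, then the sanding block, then the bulb carton on the rack deck, and handed the job in at about 29 s of the 72 s. I pushed each box gently against the backstop until it touched, lowered it until it landed, then released it and backed off clear.

**Final check (scene view):** I projected where each box's corners should be and compared them with the picture. The corners I read for all three boxes came within about 1–2 px (2–3 mm), so they are flat, lengthwise, centred and in order. The pads read about 62, 61 and 54 mm at the grasps. Each box met the bars within about 1 mm of half its length.

**What disagreed or went unchecked:**
- **Deck height:** the cameras put the deck about 3 mm lower than contact showed. I used the contact height, which matches the stated 34 mm.
- **Top view:** the arm hid the stack in the last top picture, so that view does not confirm the result.
- **Rest of the bench:** the purple look-alike was never touched, and I saw no sign that anything else moved. I didn't measure the yellow spreader again at the end, but the arm never worked near it.

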